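# Hook out the strut tray and stand the struts in the cup holder

### The job

Take the pull hook off its rubber mat, hook it through the finger hole in the tray front and draw the tray all the way out with it; lay the hook back flat on the mat. Stand every aluminium strut from the tray upright in the cups of the holder, one to a cup, and then push the tray fully home again. Leave the jars, pucks, motor and spanner where they are.

Things in the scene. Friction and masses are not known exactly. Their poses are not given: they have to be found in the camera images.
- tray (a joint): How far the tray is out of the station, m: 0 fully home, 0.14 against its stop. It slides straight out along the station's -x (towards the middle of the table), friction about 2 N, no spring, stays where it is left. The station is a white sheet-metal box 242 wide, 200 deep, 84 high on the table, placed anew each time.
- tray_hole (a point): Centre of the finger hole in the tray's front panel, 30 mm above the table; x points squarely into the station, y along the panel, z up. The hole is a through opening 36 wide and 18 high in the middle of the grey panel, which is 6 mm thick, 210 wide and reaches from 6 to 46 mm above the table. Behind the panel it is hollow, down to the tray floor 10 mm above the table.
- station: White box holding the tray; origin on the table under the middle of its front face, x into the box. The hole centre is 5 mm in front of this face when the tray is home. The tray has side walls to 32 mm, a back wall to 56 mm, and two cross rails (6 mm wide, tops 40 mm above the table, 62 and 114 mm behind the hole centre) that carry the struts.
- strut0_mid (a point): Middle of a square aluminium strut, 16 x 16 x 110 mm, about 60 g; x along its length, either end may be up. Struts lie side by side about 46 mm apart on the tray's rails, along the station's x, centres 48 mm above the table, near ends about 12 mm behind the panel; with the tray right out they clear the station. Three or all four are present; one not present reads None.
- strut1_mid (a point): Middle of a square aluminium strut, 16 x 16 x 110 mm, about 60 g; x along its length, either end may be up. Struts lie side by side about 46 mm apart on the tray's rails, along the station's x, centres 48 mm above the table, near ends about 12 mm behind the panel; with the tray right out they clear the station. Three or all four are present; one not present reads None.
- strut2_mid (a point): Middle of a square aluminium strut, 16 x 16 x 110 mm, about 60 g; x along its length, either end may be up. Struts lie side by side about 46 mm apart on the tray's rails, along the station's x, centres 48 mm above the table, near ends about 12 mm behind the panel; with the tray right out they clear the station. Three or all four are present; one not present reads None.
- strut3_mid (a point): Middle of a square aluminium strut, 16 x 16 x 110 mm, about 60 g; x along its length, either end may be up. Struts lie side by side about 46 mm apart on the tray's rails, along the station's x, centres 48 mm above the table, near ends about 12 mm behind the panel; with the tray right out they clear the station. Three or all four are present; one not present reads None.
- cup0 (a point): Centre of the mouth of a square cup of the holder, 72 mm above the table. Inside it is 36 x 36 mm with its floor 9 mm above the table (63 deep), walls 3 mm. Four such black cups stand in a row along the holder's x axis, 56 mm apart, on a fixed steel foot 226 x 70 mm.
- cup1 (a point): Centre of the mouth of a square cup of the holder, 72 mm above the table. Inside it is 36 x 36 mm with its floor 9 mm above the table (63 deep), walls 3 mm. Four such black cups stand in a row along the holder's x axis, 56 mm apart, on a fixed steel foot 226 x 70 mm.
- cup2 (a point): Centre of the mouth of a square cup of the holder, 72 mm above the table. Inside it is 36 x 36 mm with its floor 9 mm above the table (63 deep), walls 3 mm. Four such black cups stand in a row along the holder's x axis, 56 mm apart, on a fixed steel foot 226 x 70 mm.
- cup3 (a point): Centre of the mouth of a square cup of the holder, 72 mm above the table. Inside it is 36 x 36 mm with its floor 9 mm above the table (63 deep), walls 3 mm. Four such black cups stand in a row along the holder's x axis, 56 mm apart, on a fixed steel foot 226 x 70 mm.
- hook_mid (a point): Centre of the wooden handle of the pull hook. The handle is a flat bar 70 long (x), 24 wide (y), 14 high (z); from its +x end an 8 mm round steel bar runs along x to 80 mm from this point, where it bends square to +y; all in one plane, about 90 g. It lies flat on the mat.
- hook_tip (a point): End of the hook's prong: 80 mm along x and 18 mm along y from hook_mid, same height; the round end reaches 4 mm farther.
- mat_mid (a point): Centre of the top of the fixed black rubber mat, 200 (x) x 140 (y) x 3 mm, where the hook belongs.
- jar0: A clear jar with a screw lid, 48 mm across, 75 high, origin at its underside; to be left alone.
- jar1: A clear jar with a screw lid, 48 mm across, 75 high, origin at its underside; to be left alone.
- jar2: A clear jar with a screw lid, 48 mm across, 75 high, origin at its underside; to be left alone.
- puck0: A plastic puck 34 mm across, 12 high; to be left alone.
- puck1: A plastic puck 34 mm across, 12 high; to be left alone.
- motor: A stepper motor, 43 mm square, 60 high with its shaft; to be left alone.
- spanner: A small steel spanner, 150 long; to be left alone.
There are look-alikes about, which are no part of the job. Of the things that look like the part that bears hook_mid, the larger one is meant.

How it is judged:
On the way, in this order (a step that is already met when the one before it is completed fails the run):
1. the hook's prong is through the finger hole, behind the panel, with the tray still in (x of hook_tip in the frame of tray_hole between 0.003 and 0.05 m and y of hook_tip in the frame of tray_hole between -0.045 and 0.045 m and z of hook_tip in the frame of tray_hole between -0.02 and 0.02 m and value of joint tray below 0.03 m), for 0.1 s.
2. the tray is drawn out (125 mm or more) with the hook's prong still behind the panel (x of hook_tip in the frame of tray_hole between 0.003 and 0.05 m and y of hook_tip in the frame of tray_hole between -0.045 and 0.045 m and z of hook_tip in the frame of tray_hole between -0.02 and 0.02 m and value of joint tray above 0.125 m), for 0.1 s.
3. every strut present stands upright in a cup ((horizontal distance between strut0_mid and cup0 below 0.022 m or horizontal distance between strut0_mid and cup1 below 0.022 m or horizontal distance between strut0_mid and cup2 below 0.022 m or horizontal distance between strut0_mid and cup3 below 0.022 m) and (angle between strut0_mid's own x axis and vertical below 0.35 rad or angle between strut0_mid's own x axis and vertical above 2.79 rad) and height (world z) of strut0_mid between 0.05 and 0.076 m and (horizontal distance between strut1_mid and cup0 below 0.022 m or horizontal distance between strut1_mid and cup1 below 0.022 m or horizontal distance between strut1_mid and cup2 below 0.022 m or horizontal distance between strut1_mid and cup3 below 0.022 m) and (angle between strut1_mid's own x axis and vertical below 0.35 rad or angle between strut1_mid's own x axis and vertical above 2.79 rad) and height (world z) of strut1_mid between 0.05 and 0.076 m and (horizontal distance between strut2_mid and cup0 below 0.022 m or horizontal distance between strut2_mid and cup1 below 0.022 m or horizontal distance between strut2_mid and cup2 below 0.022 m or horizontal distance between strut2_mid and cup3 below 0.022 m) and (angle between strut2_mid's own x axis and vertical below 0.35 rad or angle between strut2_mid's own x axis and vertical above 2.79 rad) and height (world z) of strut2_mid between 0.05 and 0.076 m and (horizontal distance between strut3_mid and cup0 below 0.022 m or horizontal distance between strut3_mid and cup1 below 0.022 m or horizontal distance between strut3_mid and cup2 below 0.022 m or horizontal distance between strut3_mid and cup3 below 0.022 m) and (angle between strut3_mid's own x axis and vertical below 0.35 rad or angle between strut3_mid's own x axis and vertical above 2.79 rad) and height (world z) of strut3_mid between 0.05 and 0.076 m), for 0.3 s.
4. the tray is pushed home (value of joint tray below 0.006 m), for 0.2 s.
At the end, for the whole second after the job is handed in: Every strut present stands within 20 degrees of upright on the floor of a cup, its middle within 22 mm of the cup's centre; the tray is within 6 mm of fully home; the hook lies flat, its handle's centre within 80 mm of the mat's centre. No two struts share a cup (all of step 3 and value of joint tray below 0.006 m and horizontal distance between hook_mid and mat_mid below 0.08 m and height (world z) of hook_mid below 0.02 m and (angle between hook_mid's own z axis and vertical below 0.3 rad or angle between hook_mid's own z axis and vertical above 2.84 rad) and horizontal distance between each of strut1_mid, strut2_mid, strut3_mid and strut0_mid above 0.026 m and horizontal distance between each of strut2_mid, strut3_mid and strut1_mid above 0.026 m and horizontal distance between strut3_mid and strut2_mid above 0.026 m); the robot touches nothing.
It fails at once if a bystander (jar, puck, motor or spanner) is moved by more than 50 mm (distance of any of jar0, jar1, jar2, puck0, puck1, motor, spanner from where it was at the start of the episode above 0.05 m).
Of strut0, strut1, strut2, strut3 only 3 to 4 are there at a start; the rules pass over those that are not, and their reading is None.
At some moment in a run one of hook may be knocked a few centimetres aside while the robot is not near it.
Once in a run the grip may slacken for a moment while it holds something.
It also fails if it takes over 208 s, if anything falls off the work surface, if the arm or the gripper's body presses on something with over 40 N, if the wrist force passes 120 N, or if a joint passes its speed limit or range.

### The arm

A 7-joint arm with a two-finger parallel gripper is mounted at the origin on the work surface. World frame = base frame: x ahead of the robot, y to its left, z up, the work surface at z = 0. Lengths are in m, angles in rad, forces in N, time in s.
With the tool pointing down it reaches from about 0.4 to 0.875 m from the base axis. Payload 19.3 kg.
Tool frame: the origin (TCP) lies between the finger pads; the fingertips stand 11 mm ahead of it and the grasp point (between the pads) lies 8 mm behind it; z points along the fingers, y is the direction in which the jaws open and shut (so a half turn about z gives the same grasp; the last joint's range is limited). The gripper opens to 85 mm and grips with 20 to 120 N. Pads are 22 mm wide; open, the fingers measure 114 mm over their backs; the gripper's body (76 mm by 85 mm) begins 54 mm behind the grasp point. The pads swing forward as they close: fully open they stand 13 mm farther back than shut.
Start: joints at [1.073, 0.521, -0.036, 1.599, 0.021, 1.021, -0.113], TCP at [0.259, -0.569, 0.242] pointing down, gripper open.
Joint ranges: [-2.91, 2.91], [-0.3, 2.13], [-1.5, 1.42], [0.17, 2.43], [-1.26, 4.41], [0.16, 1.93], [-2.52, 2.52]. Speed limits (rad/s): [1.89, 1.89, 2.39, 2.39, 3.01, 3.01, 3.01].

### API

Orientations are given as a unit quaternion [w, x, y, z].
In Python, from plant import status, optics, job gives the robot as it stands.
- The arm moves only by the tool jog_arm, never from a script. Its argument "deltas" is a list of rows, each a list of 7 numbers: the opening, from 0 (shut) to 1 (fully open), then the shift along the world's x, y, z in m, then the turn, a rotation vector about the world's x, y, z in rad. A call has 1 to 20 rows; each row shifts and turns the pose as measured when the row begins; what a row does not reach is not made up. A row lasts 1/8 s, in which the tool goes at most 62.5 mm and 10.7 degrees, less where a joint would pass 70% of its speed; a pose out of reach is approached as far as the arm can. A call with a gripper value outside its range is refused whole. The fingers move at their own pace and stop on an object; "force" is the grip in N (left out, the last holds). Time passes only in rows, so rows that do not move let the fingers close. It gives the time, the measured TCP pose, the force and the opening at its end, in the units of the state.
- status.state(): the state, without advancing time (a new reading comes with each control period).
- optics.read_camera(name): name is "scene" or "top" or "wrist"; returns the picture (384x512x3 uint8, red, green, blue); there is no depth.
- optics.camera_info(name): a dict with "fovy" (degrees; the focal length in pixels is half the picture's height over the tangent of half this angle, whatever the lens; pixels are square), "cx", "cy" (the principal point, pixels), "eye" and "orientation" of the camera in the world. Camera axes: x right, y up, looking along -z (the intrinsics and any distortion apply to the point x, -y, -z); pixel columns grow to the right and rows downward; lengths in m; the calibration is good to about 2 mm. A picture is of the moment at which its call begins: read the wrist's pose just before it. camera_info takes no time and is no camera call; for the wrist camera it gives the pose at the moment of the call.
- job.sign_off(): hands the job in, once; it reports no verdict.
The state is a dict: "time_s": time; "q": joint angles; "qd": joint speeds; "joint_torque": joint torques, N m; "tcp_pos": TCP position; "tcp_rot": TCP orientation; "wrist_force": force on the tool from outside, world axes, zero at the start; "wrist_torque": the same for the moment, N m; "width": opening from 0.0 (shut) to 1.0 (fully open).
Only numpy, scipy, OpenCV 4.12 (cv2) and the standard library are available. Lean on these libraries where they do the work, as an engineer would, in place of code of your own. Each camera call takes 0.05 s, during which the arm holds its last target.

## Working session

There is one attempt and no reset: what is moved stays moved. The work goes in short steps, Python scripts to look and compute and a tool call to move; the robot and the scene stay as the last step left them, time stands still between calls to the robot, and variables do not carry over. Pictures are saved under pics/ and viewed, and the job is handed in when it is done.

Besides the shell and the picture viewer there is one more tool, called as name(argument=value, ...) on one line, values as JSON. jog_arm: Moves the arm, as the interface text tells. Its arguments: {"type":"object","properties":{"deltas":{"type":"array"},"force":{"type":"number"}},"required":["deltas"]}

```bash
ls -la; mkdir -p pics; python3 - <<'E'
from plant import status, optics, job
import cv2
s=status.state()
print({k:s[k] for k in ('time_s','tcp_pos','tcp_rot','width')})
for n in ("scene","top","wrist"):
    print(n,optics.camera_info(n))
    im=optics.read_camera(n); cv2.imwrite(f'pics/{n}0.png',im[:,:,::-1])
E
```

```text
total 12
drwxr-xr-x  3 agent agent 4096 Dec  6 20:58 .
drwxr-xr-x 23 root  root  4096 Dec  6 20:58 ..
drwxr-xr-x  2 agent agent 4096 Dec  6 20:58 pics
{'time_s': 0.0, 'tcp_pos': array([ 0.25909976, -0.56841598,  0.2417187 ]), 'tcp_rot': array([-5.41498319e-04,  9.77211919e-01,  2.12265256e-01, -1.80555961e-04]), 'width': 0.9984468744305955}
scene {'fovy': 47.17974576974991, 'cx': 259.1882022612786, 'cy': 188.23977781493213, 'eye': array([1.13692823, 0.53714485, 0.81374428]), 'orientation': array([0.42495125, 0.17167217, 0.33880725, 0.82167801])}
top {'fovy': 50.179576408072926, 'cx': 250.34389465514997, 'cy': 188.77184151209056, 'eye': array([0.33179108, 0.11272998, 1.32695524]), 'orientation': array([-0.69503765, -0.05887411,  0.05544862,  0.71441022])}
wrist {'fovy': 68.8016456560046, 'cx': 253.4618794633851, 'cy': 190.02804459843048, 'eye': array([ 0.33051944, -0.53528661,  0.37242126]), 'orientation': array([ 0.83071599, -0.13089046,  0.08374922, -0.53456964])}
```

View pics/scene0.png

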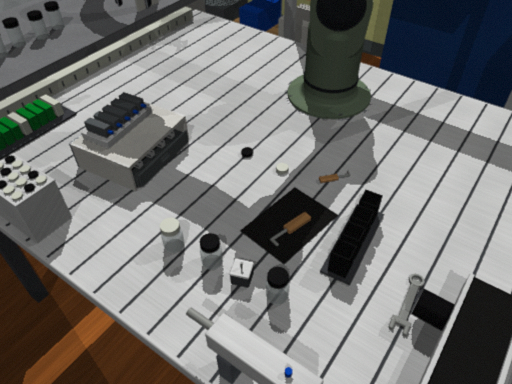

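View pics/top0.png

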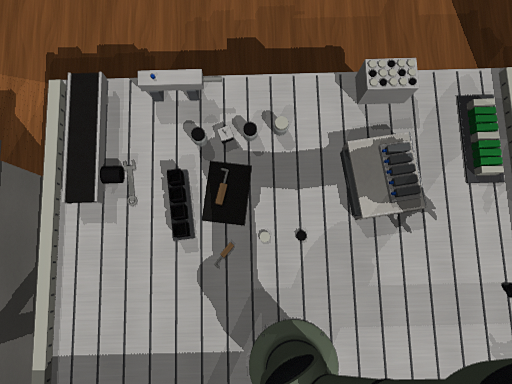

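View pics/wrist0.png

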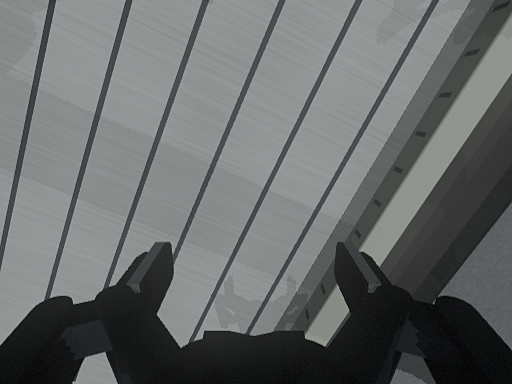

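The pictures show these objects:
- **Hook candidates:** the one on the black mat (top 222,190; scene 296,225) and a smaller one off the mat (top 226,250; scene 330,178).
- **Station:** top (385,175).
- **Holder:** top (178,203).

The larger hook, on the mat, is the one meant. I'll check it in a close crop.

```bash
cat > h.py <<'E'
import numpy as np, cv2
from scipy.spatial.transform import Rotation as R
from plant import status, optics, job
def cam(n):
    c=optics.camera_info(n); f=192/np.tan(np.radians(c['fovy'])/2)
    q=c['orientation']; return f,c['cx'],c['cy'],np.array(c['eye']),R.from_quat([q[1],q[2],q[3],q[0]]).as_matrix()
def ray(c,u,v):
    f,cx,cy,e,M=c; d=M@np.array([(u-cx)/f,-(v-cy)/f,-1]); return e,d/np.linalg.norm(d)
def onz(c,u,v,z):
    e,d=ray(c,u,v); return e+d*(z-e[2])/d[2]
def proj(c,p):
    f,cx,cy,e,M=c; x=M.T@(np.array(p)-e); return np.array([cx+f*x[0]/-x[2], cy-f*x[1]/-x[2]])
def crop(im,x0,y0,x1,y1,k,name):
    cv2.imwrite(name,cv2.resize(im[y0:y1,x0:x1,::-1],None,fx=k,fy=k,interpolation=cv2.INTER_CUBIC))
E
python3 - <<'E'
from h import *
im=cv2.imread('pics/top0.png')[:,:,::-1]
crop(im,150,100,300,270,4,'pics/t_a.png'); crop(im,330,120,440,230,5,'pics/t_b.png')
im=cv2.imread('pics/scene0.png')[:,:,::-1]
crop(im,70,80,200,200,5,'pics/s_b.png'); crop(im,230,150,400,290,4,'pics/s_a.png')
c=cam('top')
print('hook',onz(c,222,190,.01),'jarlid',onz(c,198,134,.075),'hook2',onz(c,226,250,.01))
for p in [(0,0,0),(.5,0,0),(.5,.3,0),(.5,-.3,0)]: print(p,proj(c,p),proj(cam('scene'),p))
E
```

```text
hook [0.5454363 0.2085275 0.01     ] jarlid [0.71653417 0.27694591 0.075     ] hook2 [0.35197867 0.19886087 0.01      ]
(0, 0, 0) [293.1071104  364.42543129] [327.95732969  94.17580231]
(0.5, 0, 0) [286.39907086 202.47447632] [235.17585356 181.15896122]
(0.5, 0.3, 0) [194.41548371 205.01444233] [335.7052445  232.25074411]
(0.5, -0.3, 0) [378.49064396 199.93152848] [153.91764967 139.86132207]
```

View pics/t_a.png

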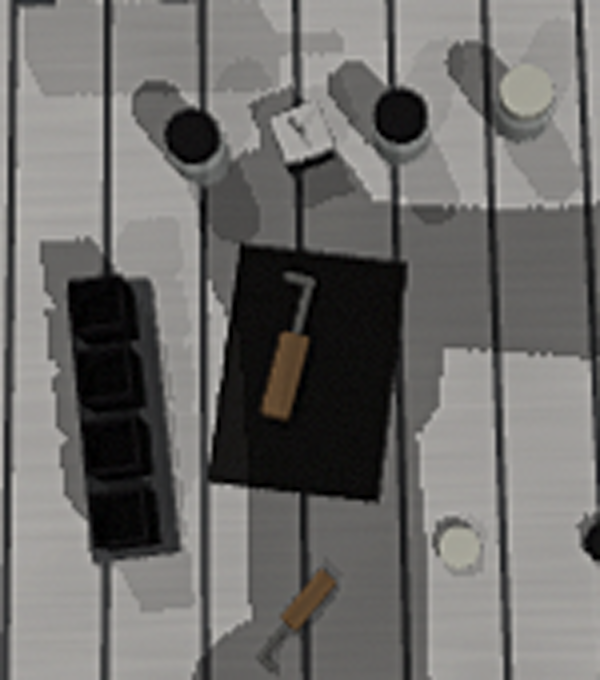

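View pics/t_b.png

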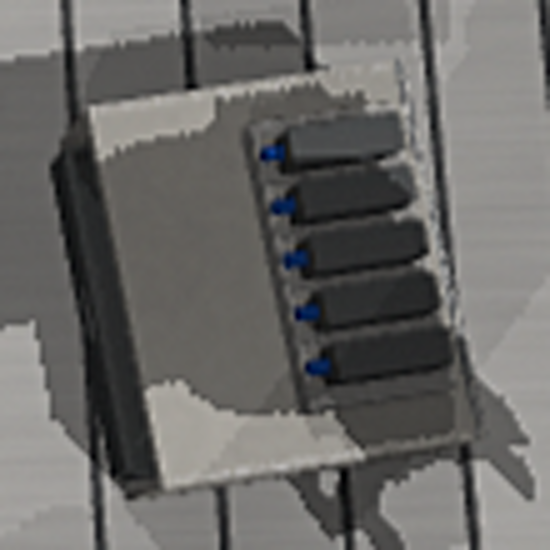

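View pics/s_a.png

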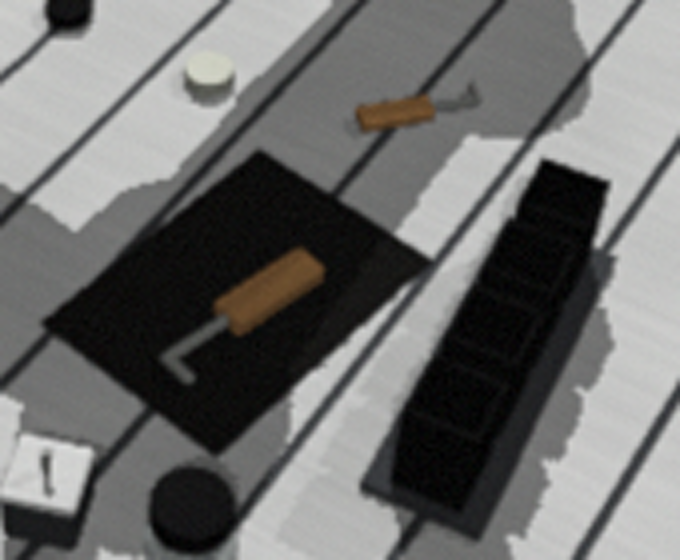

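View pics/s_b.png

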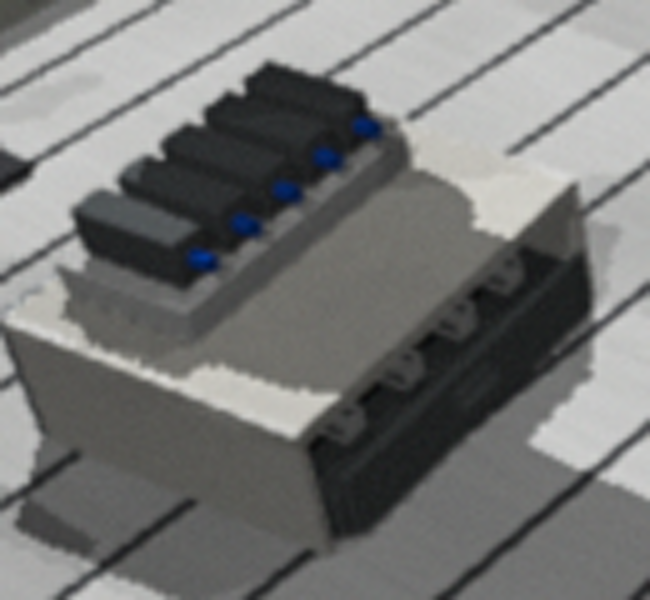

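The close crops show the larger hook flat on the mat. Its handle is at top (221,194), and the prong at top (222,169) points towards +y. The panel has its hole at scene (166,158), and there are four strut ends above it. Next I'll measure everything.

```bash
python3 - <<'E'
from h import *
T=cam('top');S=cam('scene')
im=cv2.imread('pics/top0.png');hs=cv2.cvtColor(im,cv2.COLOR_BGR2HSV)
im2=cv2.imread('pics/scene0.png');hs2=cv2.cvtColor(im2,cv2.COLOR_BGR2HSV)
for nm,h,c,(x0,y0,x1,y1) in (('top',hs,T,(200,160,250,225)),('scene',hs2,S,(240,190,335,260))):
    m=cv2.inRange(h,(5,90,50),(20,255,255)); z=np.zeros_like(m); z[y0:y1,x0:x1]=m[y0:y1,x0:x1]
    (u,v),wh,a=cv2.minAreaRect(cv2.findNonZero(z)); mm=cv2.moments(z,True)
    u,v=mm['m10']/mm['m00'],mm['m01']/mm['m00']
    print(nm,'handle',u,v,wh,a,onz(c,u,v,.014 if nm=='top' else .012))
    ys,xs=np.nonzero(z); P=np.array([onz(c,x,y,.017)[:2] for x,y in zip(xs,ys)]); w,V=np.linalg.eigh(np.cov(P.T)); print('ext',np.ptp((P-P.mean(0))@V,axis=0),V[:,1], np.degrees(np.arctan2(V[1,1],V[0,1])))
ta=lambda x,y:(150+(x-1.5)/4,100+(y-1.5)/4)
tb=lambda x,y:(330+(x-2)/5,120+(y-2)/5)
sa=lambda x,y:(230+(x-1.5)/4,150+(y-1.5)/4)
sb=lambda x,y:(70+(x-2)/5,80+(y-2)/5)
print('tip',onz(T,*ta(289,276),.01),'bend',onz(T,*ta(310,279),.01),'| scene tip',onz(S,*sa(190,379),.01),'bend',onz(S,*sa(170,358),.01))
for n,p in dict(A=(90,105),B=(158,490),C=(403,65)).items(): print('roof top',n,onz(T,*tb(*p),.084))
for n,p in dict(A=(305,440),B=(580,185),D=(5,323)).items(): print('roof scene',n,onz(S,*sb(*p),.084))
print('panel top edge scene', onz(S,*sb(320,487),.046),onz(S,*sb(585,252),.046),'hole',onz(S,*sb(483,382),.030))
print('panel top edge top', onz(T,*tb(52,165),.046),onz(T,*tb(130,490),.046))
print('mat',[onz(T,*ta(*p),.003)[:2].round(3) for p in ((242,245),(406,264),(378,500),(210,480))])
print('cups top', [onz(T,*ta(*p),.072)[:2].round(3) for p in ((68,281),(122,276),(158,540),(94,551))])
print('cups scene',[onz(S,*sa(*p),.072)[:2].round(3) for p in ((545,160),(609,182),(490,435),(398,400))])
print('struts scene',[onz(S,*sb(*p),.048)[:2].round(3) for p in ((348,420),(405,368),(458,320),(508,270))])
E
```

```text
top handle 220.79084967320262 193.35294117647058 (7.033533096313477, 21.10059928894043) 14.03624439239502 [0.53389595 0.21232828 0.014     ]
ext [0.02303415 0.06879259] [-0.9645263   0.26398676] 164.6932456351201
scene handle 296.98972602739724 222.11986301369862 (10.816654205322266, 28.28971290588379) 56.3099365234375 [0.53511107 0.2134645  0.012     ]
ext [0.03028508 0.07533842] [-0.97418399  0.22575553] 166.95268971922042
tip [0.61649206 0.20781674 0.01      ] bend [0.6134891  0.19063005 0.01      ] | scene tip [0.61600646 0.21081274 0.01      ] bend [0.61009107 0.1929893  0.01      ]
roof top A [ 0.67879577 -0.19198815  0.084     ]
roof top B [ 0.4368884  -0.21744031  0.084     ]
roof top C [ 0.69898328 -0.38935814  0.084     ]
roof scene A [ 0.67565189 -0.18349921  0.084     ]
roof scene B [ 0.44166168 -0.21451517  0.084     ]
roof scene D [ 0.70309555 -0.37853036  0.084     ]
panel top edge scene [ 0.67161482 -0.18864114  0.046     ] [ 0.45125946 -0.2083981   0.046     ] hole [ 0.5537972  -0.19241771  0.03      ]
panel top edge top [ 0.65041941 -0.17440252  0.046     ] [ 0.44058266 -0.21008159  0.046     ]
mat [array([0.645, 0.247]), array([0.625, 0.112]), array([0.431, 0.139]), array([0.451, 0.275])]
cups top [array([0.604, 0.376]), array([0.607, 0.334]), array([0.4  , 0.306]), array([0.393, 0.355])]
cups scene [array([0.402, 0.317]), array([0.397, 0.356]), array([0.598, 0.381]), array([0.605, 0.332])]
struts scene [array([ 0.629, -0.212]), array([ 0.583, -0.218]), array([ 0.538, -0.223]), array([ 0.49 , -0.231])]
```

Both views agree:
- **Hook:** handle at (0.534, 0.213), heading about -14.5°.
- **Station:** heading about -83.3°, front edge 0.24 long.
- **Hole:** near (0.557, -0.196).
- **Cups:** pitch about 56 mm.

Moving above the hook.

jog_arm(deltas=[[1, 0.013, 0.039, 0, 0, 0, 0.13], [1, 0.013, 0.039, 0, 0, 0, 0.13], [1, 0.013, 0.039, 0, 0, 0, 0.13], [1, 0.013, 0.039, 0, 0, 0, 0.13], [1, 0.013, 0.039, 0, 0, 0, 0.13], [1, 0.013, 0.039, 0, 0, 0, 0.13], [1, 0.013, 0.039, 0, 0, 0, 0.13], [1, 0.013, 0.039, 0, 0, 0, 0.13], [1, 0.013, 0.039, 0, 0, 0, 0.13], [1, 0.013, 0.039, 0, 0, 0, 0.13], [1, 0.013, 0.039, 0, 0, 0, 0.13], [1, 0.013, 0.039, 0, 0, 0, 0.13], [1, 0.013, 0.039, 0, 0, 0, 0.13], [1, 0.013, 0.039, 0, 0, 0, 0.13], [1, 0.013, 0.039, 0, 0, 0, 0.13], [1, 0.013, 0.039, 0, 0, 0, 0.13], [1, 0.013, 0.039, 0, 0, 0, 0.13], [1, 0.013, 0.039, 0, 0, 0, 0.13]], force=60)

```text
time_s: 2.4
tcp_pos: [0.4957, 0.1542, 0.2406]
tcp_rot: [0.001, 0.151, 0.989, -0.001]
wrist_force: [-0.1, -0.2, -0.5]
width: 0.999
```

```bash
cat >> h.py <<'E'
def tcp():
    s=status.state(); q=s['tcp_rot']; M=R.from_quat([q[1],q[2],q[3],q[0]]).as_matrix()
    return np.array(s['tcp_pos']),M,s
def rep():
    p,M,s=tcp(); h=lambda v:round(float(np.degrees(np.arctan2(v[1],v[0]))),1)
    print('t',round(s['time_s'],2),'p',p.round(4),'xh',h(M[:,0]),'yh',h(M[:,1]),'z',M[:,2].round(3),'w',round(s['width'],3),'F',np.round(s['wrist_force'],1),'q',np.round(s['q'],2))
def goto(p1,R1):
    p,M,s=tcp(); print('dp',(np.array(p1)-p).round(4),'rotvec',(R.from_matrix(R1)*R.from_matrix(M).inv()).as_rotvec().round(4))
def down(yh):
    a=np.radians(yh); y=np.array([np.cos(a),np.sin(a),0]); z=np.array([0,0,-1.]); return np.stack([np.cross(y,z),y,z],1)
def shot(name,fn=None,box=None,k=1):
    c=cam(name); im=optics.read_camera(name)
    if fn:
        if box: crop(im,*box,k,fn)
        else: cv2.imwrite(fn,im[:,:,::-1])
    return c,im
E
python3 -c "
from h import *
rep(); goto((.534-.008*.968,.213+.002,.12),down(75.5))"
```

```text
t 2.4 p [0.4957 0.1542 0.2406] xh 162.7 yh 72.7 z [ 0.002 -0.003 -1.   ] w 0.999 F [-0.1 -0.2 -0.5] q [ 0.19  0.45 -0.8   1.85  0.39  1.    0.48]
dp [ 0.0305  0.0608 -0.1206] rotvec [0.0033 0.0023 0.0496]
```

jog_arm(deltas=[[1, 0.008, 0.015, -0.01, 0, 0, 0.0125], [1, 0.008, 0.015, -0.01, 0, 0, 0.0125], [1, 0.008, 0.015, -0.01, 0, 0, 0.0125], [1, 0.007, 0.015, -0.01, 0, 0, 0.0125], [1, 0, 0, 0, 0, 0, 0]])

```text
time_s: 3.02
tcp_pos: [0.5277, 0.2196, 0.198]
tcp_rot: [0.001, 0.122, 0.992, -0.001]
wrist_force: [-0.5, 0.3, 0.3]
width: 0.996
```

```bash
python3 -c "
from h import *
rep(); c,im=shot('wrist','pics/w1.png')
hs=cv2.cvtColor(im,cv2.COLOR_RGB2HSV); m=cv2.inRange(hs,(5,90,50),(20,255,255)); n,l,st,ce=cv2.connectedComponentsWithStats(m)
for i in range(1,n):
  if st[i,4]>100:
    ys,xs=np.nonzero(l==i); P=np.array([onz(c,x,y,.017)[:2] for x,y in zip(xs,ys)]);w,V=np.linalg.eigh(np.cov(P.T)); print(st[i],ce[i],onz(c,*ce[i],.016),np.ptp((P-P.mean(0))@V,axis=0),np.degrees(np.arctan2(V[1,1],V[0,1])))
"
```

```text
t 3.02 p [0.5277 0.2196 0.198 ] xh 166.0 yh 76.0 z [ 0.001 -0.002 -1.   ] w 0.996 F [-0.5  0.3  0.3] q [ 0.03  0.59 -0.77  1.76  0.48  0.99  0.4 ]
[174   0  32  34 330] [190.53636364   8.89393939] [0.35546998 0.19958848 0.016     ] [0.01754743 0.04189095] 110.39084734037871
[ 239  147   22   60 1191] [249.45172124 176.38706969] [0.5321524  0.21343433 0.016     ] [0.02371594 0.07049695] 164.34136070331655
```

View pics/w1.png

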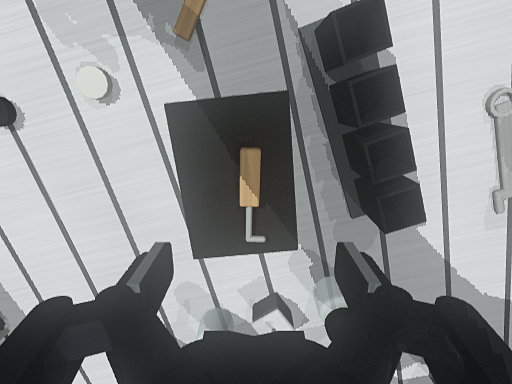

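The hook handle is at wrist (249,176), and its orange patch measures 70 x 24 mm, as specified. The small look-alike is at (190,9). Descending to grasp.

jog_arm(deltas=[[1, -0.001, -0.001, -0.035, 0, 0, -0.012], [1, -0.001, -0.001, -0.035, 0, 0, -0.012], [1, -0.001, -0.001, -0.035, 0, 0, 0], [0.7, 0, 0, -0.035, 0, 0, 0], [0.6, 0, 0, -0.025, 0, 0, 0], [0.6, 0, 0, -0.009, 0, 0, 0], [0.6, 0, 0, 0, 0, 0, 0]])

```text
time_s: 3.95
tcp_pos: [0.5265, 0.2116, 0.0233]
tcp_rot: [0.004, 0.138, 0.99, -0.001]
wrist_force: [0.5, 0.4, 0.9]
width: 0.6
```

```bash
python3 -c "
from h import *
rep(); goto((.5243,.2155,.015),down(74.5))"
```

```text
t 3.95 p [0.5265 0.2116 0.0233] xh 164.1 yh 74.1 z [ 0.007 -0.003 -1.   ] w 0.6 F [0.5 0.4 0.9] q [-0.08  0.81 -0.59  1.87  0.71  0.68  0.19]
dp [-0.0022  0.0039 -0.0083] rotvec [0.0034 0.0067 0.0062]
```

jog_arm(deltas=[[0.6, -0.002, 0.004, -0.008, 0.003, 0.006, 0.006], [0.5, 0, 0, 0, 0, 0, 0], [0, 0, 0, 0, 0, 0, 0], [0, 0, 0, 0, 0, 0, 0], [0, 0, 0, 0, 0, 0, 0], [0, 0, 0, 0, 0, 0, 0], [0, 0, 0, 0, 0, 0, 0]], force=70)

```text
time_s: 4.82
tcp_pos: [0.5259, 0.2162, 0.0177]
tcp_rot: [0.002, 0.135, 0.991, 0.001]
wrist_force: [0.2, 0.5, -0.5]
width: 0.257
```

```bash
python3 -c "
from h import *
rep()"
```

```text
t 4.83 p [0.5259 0.2162 0.0177] xh 164.5 yh 74.5 z [ 0.004  0.001 -1.   ] w 0.257 F [ 0.2  0.5 -0.5] q [-0.09  0.83 -0.59  1.87  0.72  0.67  0.19]
```

jog_arm(deltas=[[0, 0, 0, 0.03, 0, 0, 0], [0, 0, 0, 0.04, 0, 0, 0], [0, 0, -0.01, 0.03, 0, 0, -0.1], [0, 0, -0.02, 0, 0, 0, -0.12], [0, 0, -0.02, 0, 0, 0, -0.12], [0, 0, -0.02, 0, 0, 0, -0.12], [0, 0, -0.02, 0, 0, 0, -0.12], [0, 0, -0.02, 0, 0, 0, -0.12], [0, 0, -0.02, 0, 0, 0, -0.12], [0, 0, -0.02, 0, 0, 0, -0.12], [0, 0, -0.02, 0, 0, 0, -0.12], [0, 0, -0.02, 0, 0, 0, -0.12], [0, 0, -0.02, 0, 0, 0, 0], [0, 0, 0, 0, 0, 0, 0]])

```text
time_s: 6.58
tcp_pos: [0.5243, -0.0001, 0.121]
tcp_rot: [0.002, 0.678, 0.735, 0.001]
wrist_force: [0.3, 0.8, -0.5]
width: 0.261
```

```bash
python3 -c "
from h import *
rep(); goto((.525,-.002,.12),down(6.7)); shot('wrist','pics/w2.png'); shot('top','pics/t2.png',(180,90,440,270),3); shot('scene','pics/s2.png',(60,70,330,270),3)"
```

```text
t 6.58 p [ 5.243e-01 -1.000e-04  1.210e-01] xh 94.6 yh 4.6 z [ 0.004 -0.002 -1.   ] w 0.261 F [ 0.3  0.8 -0.5] q [ 0.18  0.56 -0.4   1.96  0.34  0.69 -0.34]
dp [ 0.0007 -0.0019 -0.001 ] rotvec [0.002  0.0039 0.036 ]
```

View pics/w2.png

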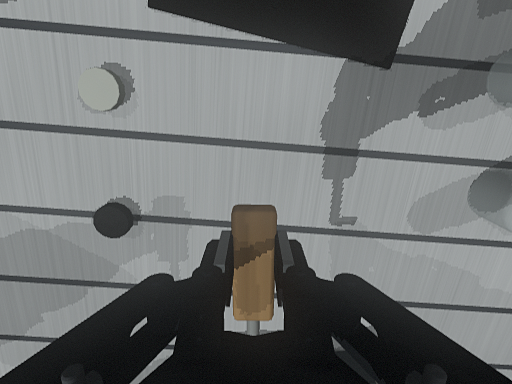

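View pics/s2.png

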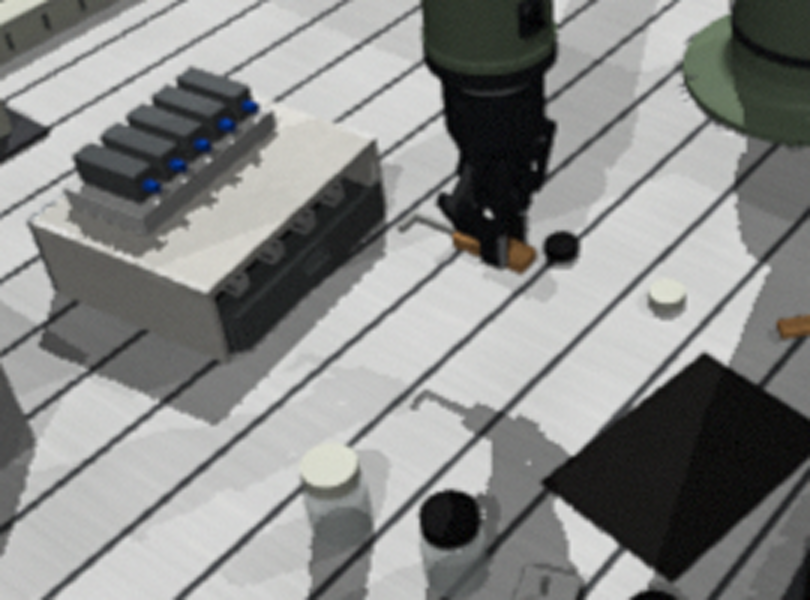

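View pics/t2.png

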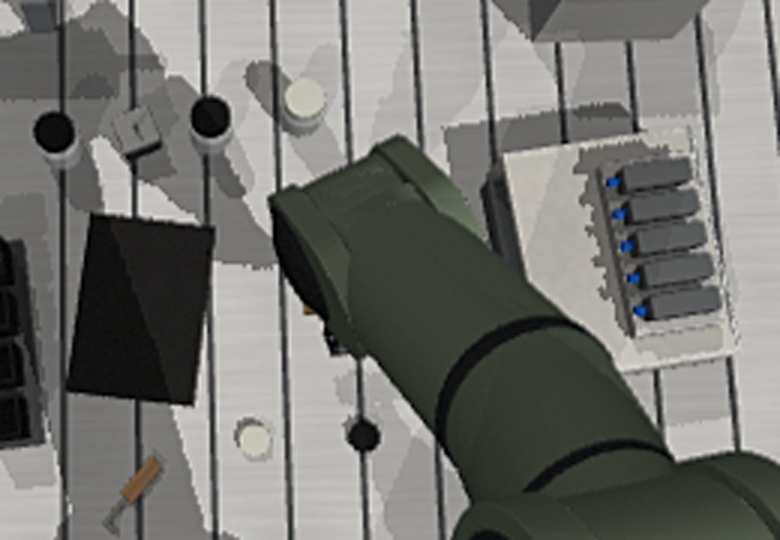

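The hole shows at scene (165,157) and the hook is held level with its prong tip at scene (194,145). Lowering to hole height.

jog_arm(deltas=[[0, 0, -0.001, -0.03, 0.002, 0.004, 0.036], [0, 0, 0, -0.03, 0, 0, 0], [0, 0, 0, -0.023, 0, 0, 0], [0, 0, 0, 0, 0, 0, 0]])

```text
time_s: 7.22
tcp_pos: [0.525, 0.0049, 0.0364]
tcp_rot: [-0.0, 0.661, 0.75, 0.002]
wrist_force: [0.9, 1.0, -0.5]
width: 0.254
```

```bash
python3 -c "
from h import *
rep(); goto((.525,-.002,.0377),down(6.7)); c,im=shot('scene','pics/s3.png',(70,90,230,200),5)
p,M,s=tcp(); u=-M[:,0]; v=M[:,1]
mid=p+.0063*u+[0,0,-.0077]
for n,q in dict(bend=mid+.08*u,tip=mid+.08*u+.018*v,hole=(.557,-.197,.03)).items(): print(n,q.round(4),((proj(c,q)-[70,90])*5+2).round(1))
"
```

```text
t 7.22 p [0.525  0.0049 0.0364] xh 97.2 yh 7.2 z [ 0.002  0.003 -1.   ] w 0.254 F [ 0.9  1.  -0.5] q [ 0.13  0.7  -0.34  1.99  0.43  0.52 -0.39]
dp [ 0.     -0.0069  0.0013] rotvec [-0.003   0.0018 -0.0089]
bend [ 0.5364 -0.0806  0.0294] [661.4 395.7]
tip [ 0.5543 -0.0783  0.0295] [642.2 416.4]Traceback (most recent call last):
  File "<string>", line 6, in <module>
    for n,q in dict(bend=mid+.08*u,tip=mid+.08*u+.018*v,hole=(.557,-.197,.03)).items(): print(n,q.round(4),((proj(c,q)-[70,90])*5+2).round(1))
                                                                                                ^^^^^^^
AttributeError: 'tuple' object has no attribute 'round'. Did you mean: 'count'?
```

View pics/s3.png

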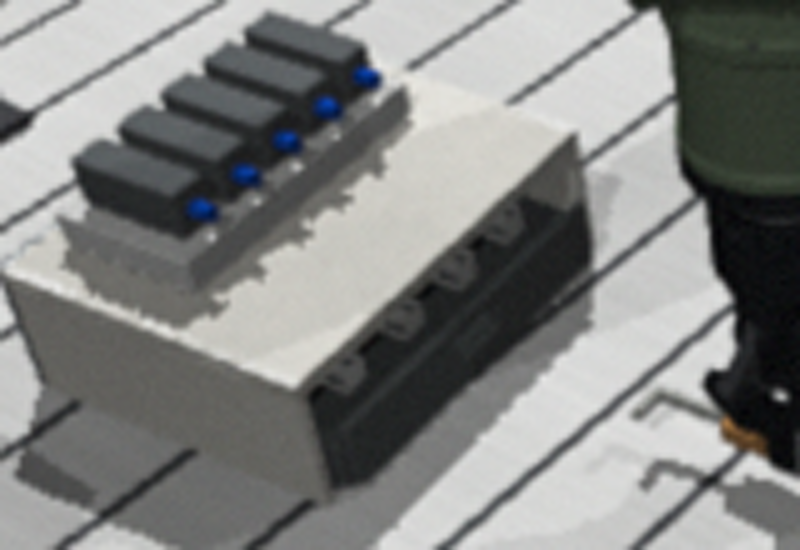

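The projected hook bend and tip land within about 1 px of where they appear (crop 655,400 and 640,413), and the hole is at crop (478,336). Moving up close to the panel.

jog_arm(deltas=[[0, 0.002, -0.02, 0.001, -0.003, 0, -0.009], [0, 0.002, -0.02, 0, 0, 0, 0], [0, 0.002, -0.02, 0, 0, 0, 0], [0, 0.002, -0.02, 0, 0, 0, 0], [0, 0.002, -0.018, 0, 0, 0, 0], [0, 0, -0.003, 0, 0, 0, 0], [0, 0, 0, 0, 0, 0, 0]])

```text
time_s: 8.15
tcp_pos: [0.5386, -0.1037, 0.0455]
tcp_rot: [0.005, 0.666, 0.746, 0.003]
wrist_force: [-1.1, 2.9, -3.0]
width: 0.254
```

```bash
python3 -c "
from h import *
rep(); goto((.5352,-.0975,.0377),down(6.7)); c,im=shot('scene','pics/s4.png',(110,110,210,190),8)
p,M,s=tcp(); u=-M[:,0]; v=M[:,1]
mid=p+.0063*u+[0,0,-.0077]
for n,q in dict(bend=mid+.08*u,tip=mid+.08*u+.018*v,hole=np.array((.556,-.197,.03))).items(): print(n,q.round(4),((proj(c,q)-[110,110])*8+3.5).round(1))
"
```

```text
t 8.15 p [ 0.5386 -0.1037  0.0455] xh 96.5 yh 6.5 z [ 0.012 -0.002 -1.   ] w 0.254 F [-1.1  2.9 -3. ] q [ 0.34  0.71 -0.36  1.93  0.44  0.57 -0.2 ]
dp [-0.0034  0.0062 -0.0078] rotvec [0.0023 0.0116 0.0042]
bend [ 0.5484 -0.1893  0.0381] [467.4 348.2]
tip [ 0.5662 -0.1873  0.0383] [434.3 378.7]
hole [ 0.556 -0.197  0.03 ] [438.7 369.9]
```

View pics/s4.png

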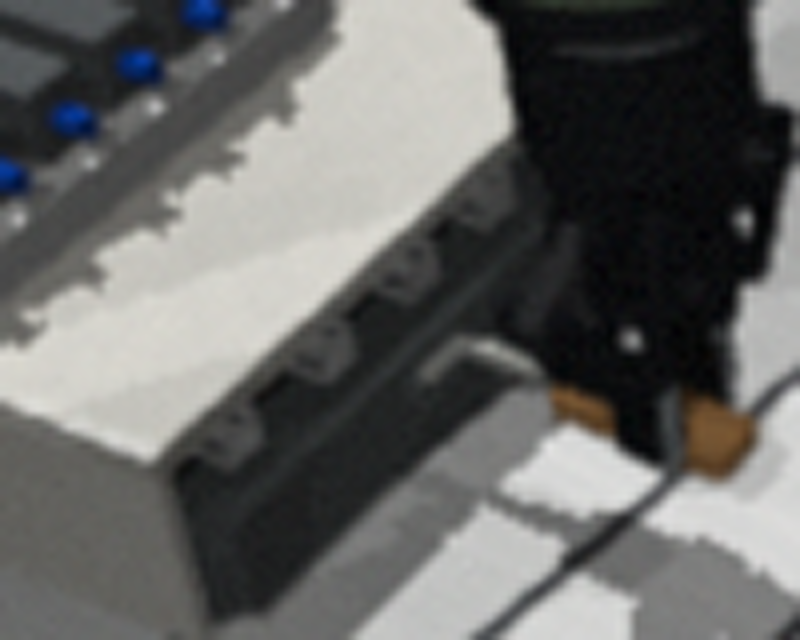

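The prong is too close and 8 mm too high, so I'm backing off and correcting.

jog_arm(deltas=[[0, -0.003, 0.012, -0.004, 0.002, 0.01, 0.004], [0, 0, 0, -0.004, 0, 0, 0], [0, 0, 0, 0, 0, 0, 0]])

```text
time_s: 8.57
tcp_pos: [0.5355, -0.089, 0.0371]
tcp_rot: [0.0, 0.664, 0.748, 0.0]
wrist_force: [0.4, -0.2, -0.2]
width: 0.251
```

```bash
cat > a.py <<'E'
from h import *
import sys
rep(); goto((.5352,-.0975,.0377),down(6.7)); c,im=shot('scene',sys.argv[1],(110,110,210,190),8)
p,M,s=tcp(); u=-M[:,0]; v=M[:,1]
mid=p+.0063*u+.0077*M[:,2]
for n,q in dict(bend=mid+.08*u,tip=mid+.08*u+.018*v,hole=np.array((.556,-.197,.03))).items(): print(n,q.round(4),((proj(c,q)-[110,110])*8+3.5).round(1))
E
python3 a.py pics/s5.png
```

```text
t 8.57 p [ 0.5355 -0.089   0.0371] xh 96.9 yh 6.9 z [ 0.001 -0.    -1.   ] w 0.251 F [ 0.4 -0.2 -0.2] q [ 0.31  0.72 -0.35  1.94  0.44  0.56 -0.22]
dp [-0.0003 -0.0085  0.0006] rotvec [ 0.      0.0008 -0.0028]
bend [ 0.5459 -0.1746  0.0296] [508.1 379.8]
tip [ 0.5638 -0.1725  0.0296] [475.9 411.2]
hole [ 0.556 -0.197  0.03 ] [438.7 369.9]
```

View pics/s5.png

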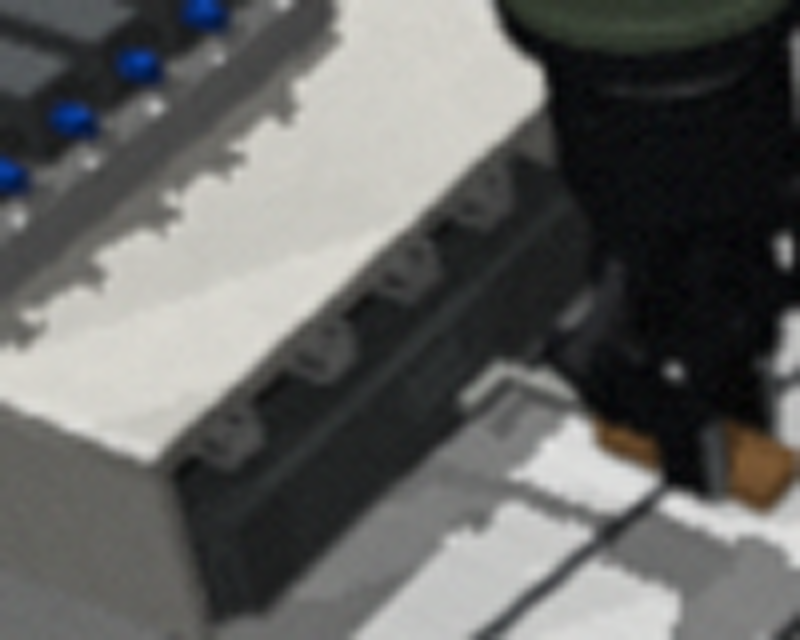

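```bash
python3 - <<'E'
from h import *
im=cv2.imread('pics/s4.png'); im=cv2.imread('pics/scene0.png')[110:190,110:210]
g=cv2.resize(im,None,fx=8,fy=8,interpolation=cv2.INTER_CUBIC)
g=np.clip((g.astype(float)-15)*4,0,255).astype(np.uint8); cv2.imwrite('pics/s6.png',g)
c=cam('scene'); H=np.array((.556,-.197,0)); u=np.array((.117,-.993,0)); v=np.array((.993,.117,0))
P=lambda q:((proj(c,q)-[110,110])*8+3.5).round(0)
print('hole corners front',[P(H-.003*u+s*.018*v+[0,0,z]) for s in(-1,1) for z in(.021,.039)])
print('panel corners',[P(H-.003*u+s*.105*v+[0,0,.046]) for s in(-1,1)])
print('struts',[P(H+.015*u+k*.046*v+[0,0,.048]) for k in(-1.5,-.5,.5,1.5)])
E
```

```text
hole corners front [array([482., 362.]), array([474., 322.]), array([417., 424.]), array([409., 384.])]
panel corners [array([620., 166.]), array([235., 527.])]
struts [array([517., 202.]), array([436., 277.]), array([351., 355.]), array([262., 437.])]
```

View pics/s6.png

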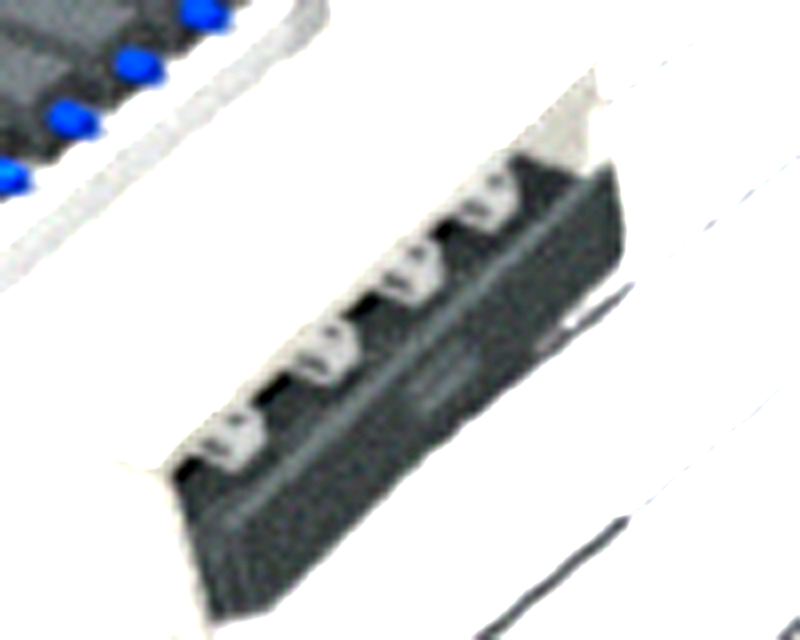

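The enhanced view puts the hole at crop (446,374), against a prediction of (446,373). That agrees, so I'm inserting in small steps.

jog_arm(deltas=[[0, 0, -0.01, 0, 0, 0, -0.002], [0, 0.001, -0.01, 0, 0, 0, 0], [0, 0, 0, 0, 0, 0, 0]])

```text
time_s: 9.0
tcp_pos: [0.5367, -0.1112, 0.0373]
tcp_rot: [0.001, 0.665, 0.747, 0.0]
wrist_force: [1.0, -0.5, -0.5]
width: 0.253
```

```bash
python3 a.py pics/s7.png
```

```text
t 9.0 p [ 0.5367 -0.1112  0.0373] xh 96.7 yh 6.7 z [ 0.001 -0.001 -1.   ] w 0.253 F [ 1.  -0.5 -0.5] q [ 0.35  0.72 -0.35  1.92  0.44  0.57 -0.18]
dp [-0.0015  0.0137  0.0004] rotvec [0.0005 0.0012 0.0002]
bend [ 0.5468 -0.1964  0.0297] [459.1 356.6]
tip [ 0.5647 -0.1943  0.0297] [426.5 387.4]
hole [ 0.556 -0.197  0.03 ] [438.7 369.9]
```

View pics/s7.png

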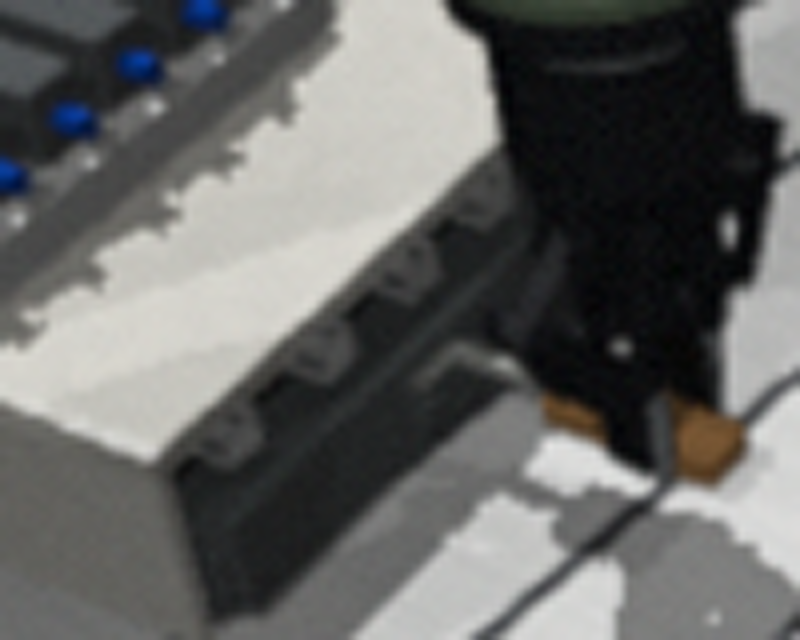

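The prong, crop (422,380) to (455,350), is in the hole opening and there is no contact force. Continuing.

jog_arm(deltas=[[0, 0, -0.007, 0, 0, 0, 0], [0, 0, -0.007, 0, 0, 0, 0], [0, 0, 0, 0, 0, 0, 0]])

```text
time_s: 9.43
tcp_pos: [0.5366, -0.1257, 0.0374]
tcp_rot: [0.001, 0.664, 0.747, 0.0]
wrist_force: [-0.3, 0.6, -1.2]
width: 0.253
```

```bash
python3 a.py pics/s8.png
```

```text
t 9.43 p [ 0.5366 -0.1257  0.0374] xh 96.7 yh 6.7 z [ 0.001 -0.    -1.   ] w 0.253 F [-0.3  0.6 -1.2] q [ 0.38  0.73 -0.36  1.92  0.44  0.57 -0.15]
dp [-0.0014  0.0282  0.0003] rotvec [ 0.0002  0.0013 -0.0003]
bend [ 0.5468 -0.211   0.0297] [428.  340.4]
tip [ 0.5647 -0.2089  0.0297] [395.3 370.9]
hole [ 0.556 -0.197  0.03 ] [438.7 369.9]
```

View pics/s8.png

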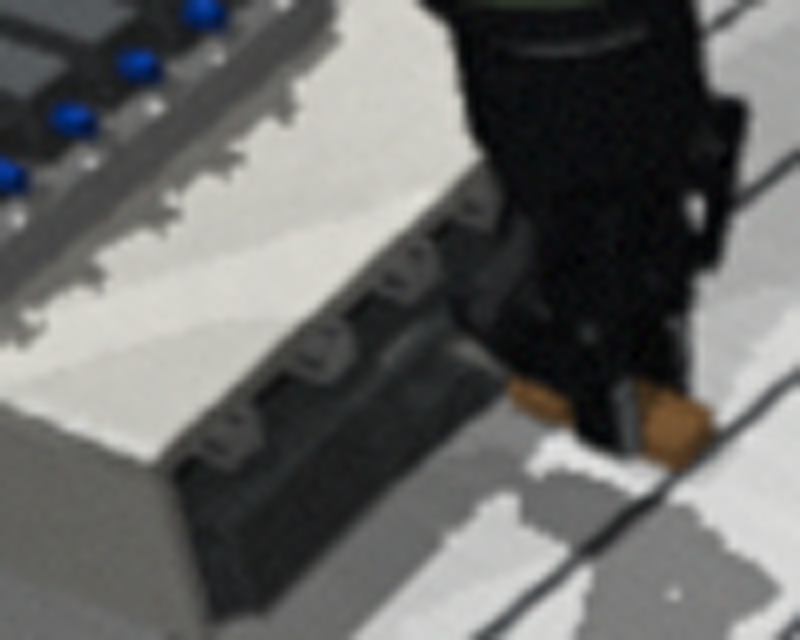

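The bar is through, with the prong visible behind the panel's top edge. Shifting sideways to hook it behind the panel.

jog_arm(deltas=[[0, 0.006, -0.001, 0, 0, 0, 0], [0, 0.006, 0, 0, 0, 0, 0], [0, 0.006, 0.001, 0, 0, 0, 0], [0, 0, 0, 0, 0, 0, 0]])

```text
time_s: 9.98
tcp_pos: [0.5565, -0.1245, 0.0374]
tcp_rot: [0.001, 0.664, 0.748, 0.001]
wrist_force: [-0.7, -1.1, -0.9]
width: 0.256
```

```bash
python3 a.py pics/s9.png
```

```text
t 9.97 p [ 0.5565 -0.1245  0.0374] xh 96.8 yh 6.8 z [ 0.002  0.    -1.   ] w 0.256 F [-0.7 -1.1 -0.9] q [ 0.37  0.75 -0.36  1.87  0.44  0.61 -0.15]
dp [-0.0213  0.027   0.0003] rotvec [-0.0004  0.0018 -0.0015]
bend [ 0.5663 -0.2103  0.0297] [388.8 372.2]
tip [ 0.5842 -0.2082  0.0297] [355.5 403.3]
hole [ 0.556 -0.197  0.03 ] [438.7 369.9]
```

View pics/s9.png

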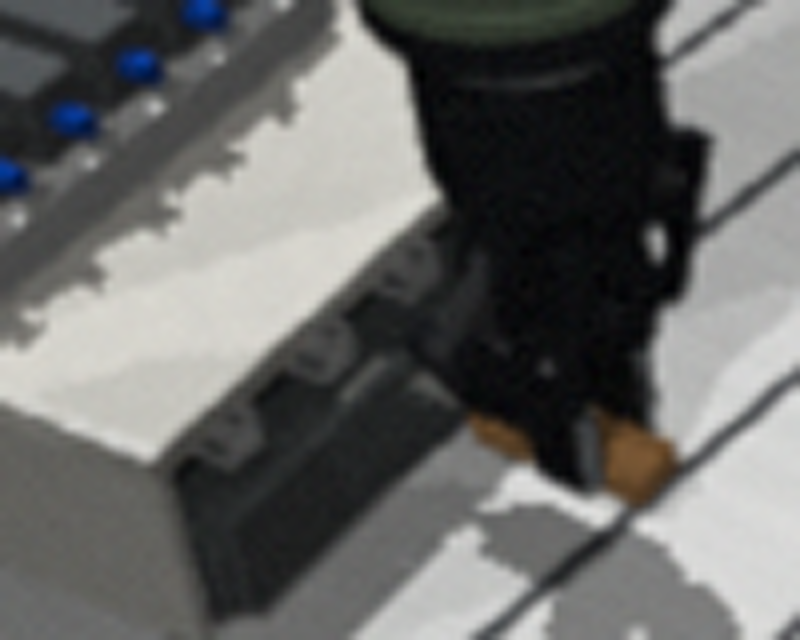

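jog_arm(deltas=[[0, -0.001, 0.008, 0, 0, 0, 0], [0, -0.001, 0.012, 0, 0, 0, 0], [0, -0.0015, 0.012, 0, 0, 0, 0], [0, -0.0015, 0.012, 0, 0, 0, 0], [0, -0.0015, 0.012, 0, 0, 0, 0], [0, -0.0015, 0.012, 0, 0, 0, 0], [0, 0, 0, 0, 0, 0, 0]])

```text
time_s: 10.9
tcp_pos: [0.5468, -0.051, 0.0375]
tcp_rot: [0.0, 0.664, 0.748, 0.0]
wrist_force: [0.3, -0.7, -0.7]
width: 0.257
```

```bash
python3 -c "
from h import *
rep(); shot('scene','pics/s10.png',(90,70,290,220),4)"
```

```text
t 10.9 p [ 0.5468 -0.051   0.0375] xh 96.9 yh 6.9 z [ 0.001  0.    -1.   ] w 0.257 F [ 0.3 -0.7 -0.7] q [ 0.24  0.72 -0.35  1.92  0.43  0.57 -0.28]
```

View pics/s10.png

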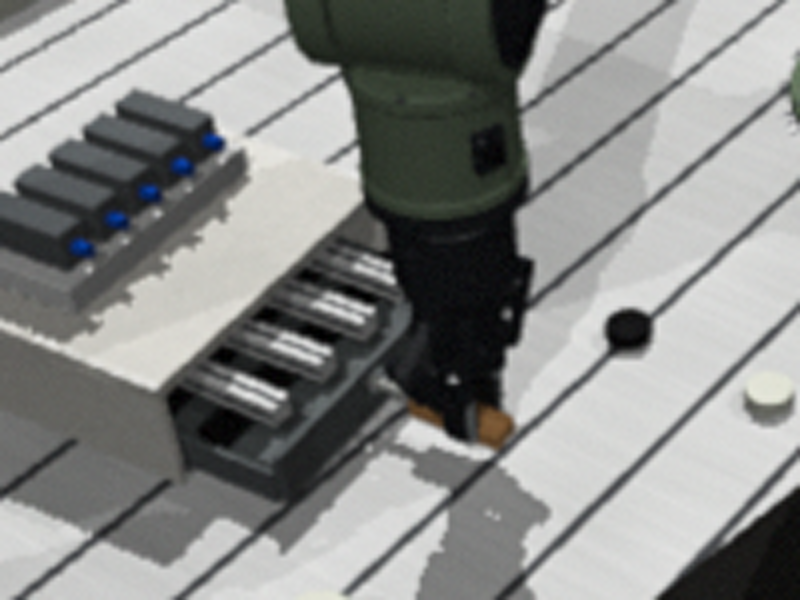

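The tray is following, with four struts visible on it. I'll keep pulling to the stop.

jog_arm(deltas=[[0, -0.0015, 0.012, 0, 0, 0, 0], [0, -0.0015, 0.012, 0, 0, 0, 0], [0, -0.0015, 0.012, 0, 0, 0, 0], [0, -0.0015, 0.012, 0, 0, 0, 0], [0, -0.001, 0.009, 0, 0, 0, 0], [0, -0.0005, 0.005, 0, 0, 0, 0], [0, -0.0005, 0.005, 0, 0, 0, 0], [0, -0.0005, 0.004, 0, 0, 0, 0], [0, 0, 0, 0, 0, 0, 0]])

```text
time_s: 12.08
tcp_pos: [0.5375, 0.0227, 0.0373]
tcp_rot: [0.0, 0.664, 0.747, -0.0]
wrist_force: [0.3, 0.5, -1.4]
width: 0.252
```

```bash
python3 -c "
from h import *
rep(); shot('scene','pics/s11.png',(90,70,290,220),4)"
```

```text
t 12.07 p [0.5375 0.0227 0.0373] xh 96.7 yh 6.7 z [ 0.    -0.001 -1.   ] w 0.252 F [ 0.3  0.5 -1.4] q [ 0.09  0.71 -0.33  1.95  0.43  0.55 -0.42]
```

View pics/s11.png

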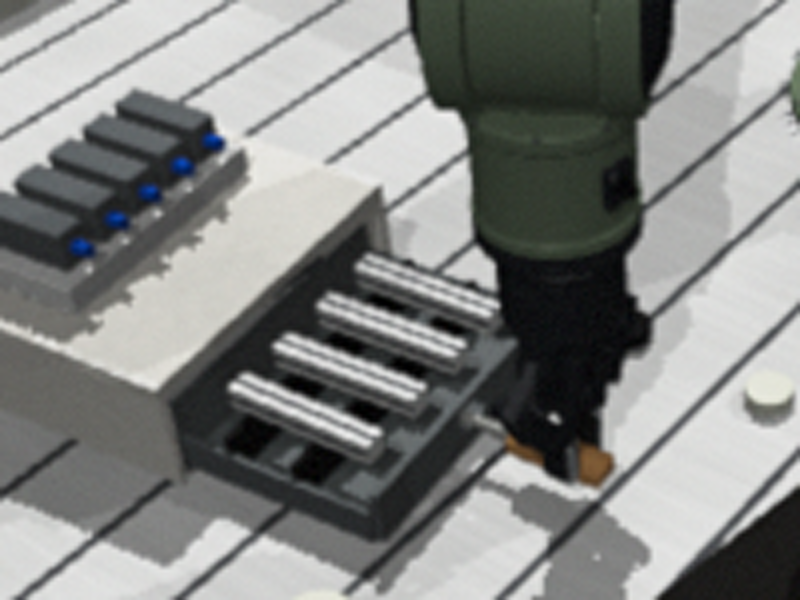

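jog_arm(deltas=[[0, -0.0005, 0.004, 0, 0, 0, 0], [0, -0.0005, 0.004, 0, 0, 0, 0], [0, 0, 0, 0, 0, 0, 0]])

```text
time_s: 12.5
tcp_pos: [0.5379, 0.0228, 0.0374]
tcp_rot: [0.004, 0.667, 0.745, -0.003]
wrist_force: [0.3, 0.4, -0.4]
width: 0.254
```

```bash
python3 -c "
from h import *
rep()"
```

```text
t 12.5 p [0.5379 0.0228 0.0374] xh 96.3 yh 6.3 z [ 0.001 -0.01  -1.   ] w 0.254 F [ 0.3  0.4 -0.4] q [ 0.08  0.71 -0.32  1.95  0.43  0.55 -0.43]
```

The tray is at its stop. Now unhooking: in a little, sideways, then out.

jog_arm(deltas=[[0, 0.0005, -0.005, 0, 0, -0.008, 0.005], [0, -0.006, -0.001, 0, 0, 0, 0], [0, -0.006, -0.001, 0, 0, 0, 0], [0, -0.006, 0, 0, 0, 0, 0], [0, 0, 0, 0, 0, 0, 0]])

```text
time_s: 13.12
tcp_pos: [0.5188, 0.0161, 0.0375]
tcp_rot: [0.006, 0.665, 0.747, 0.0]
wrist_force: [0.3, -0.5, -0.9]
width: 0.253
```

```bash
python3 -c "
from h import *
rep(); shot('scene','pics/s12.png',(150,110,250,190),8)"
```

```text
t 13.12 p [0.5188 0.0161 0.0375] xh 96.7 yh 6.7 z [ 0.01  -0.008 -1.   ] w 0.253 F [ 0.3 -0.5 -0.9] q [ 0.08  0.69 -0.32  2.01  0.44  0.5  -0.44]
```

View pics/s12.png

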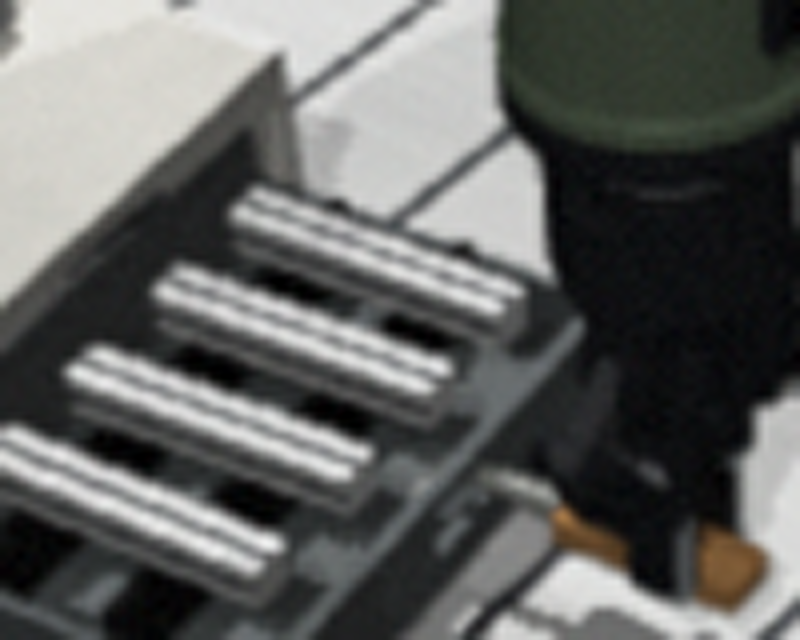

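jog_arm(deltas=[[0, -0.001, 0.009, 0, -0.008, 0.008, 0], [0, -0.001, 0.009, 0, 0, 0, 0], [0, -0.001, 0.009, 0, 0, 0, 0], [0, -0.001, 0.009, 0, 0, 0, 0], [0, -0.001, 0.009, 0, 0, 0, 0], [0, 0, 0, 0, 0, 0, 0]])

```text
time_s: 13.92
tcp_pos: [0.5141, 0.0658, 0.0375]
tcp_rot: [0.006, 0.664, 0.748, -0.005]
wrist_force: [-0.2, 0.3, -1.1]
width: 0.257
```

```bash
python3 -c "
from h import *
rep(); shot('scene','pics/s13.png',(90,70,290,220),4)"
```

```text
t 13.93 p [0.5141 0.0658 0.0375] xh 96.8 yh 6.8 z [ 0.002 -0.016 -1.   ] w 0.257 F [-0.2  0.3 -1.1] q [-0.02  0.69 -0.31  2.    0.44  0.52 -0.53]
```

View pics/s13.png

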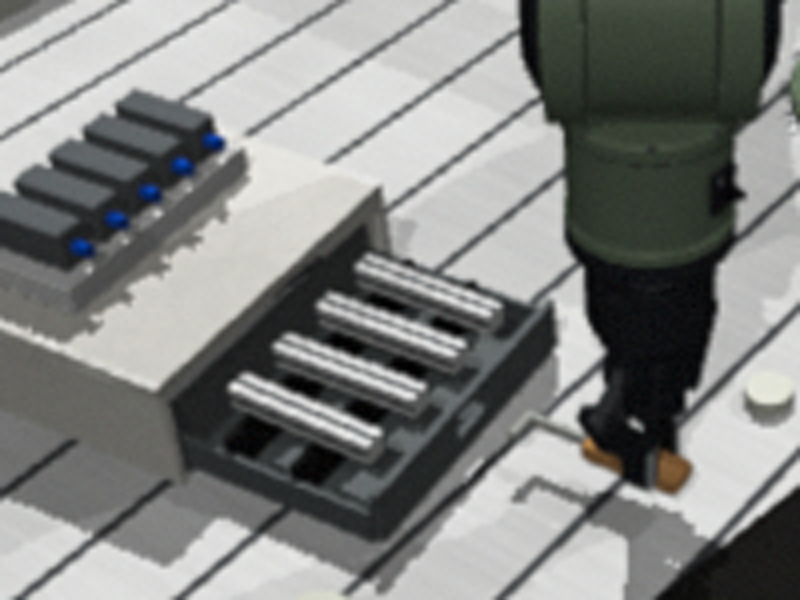

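The hook is clear of the panel. I'm carrying it back to the mat centre.

jog_arm(deltas=[[0, 0, 0.01, 0.03, 0, 0, 0], [0, 0, 0.01, 0.02, 0, 0, 0.1], [0, 0.002, 0.012, 0, 0, 0, 0.12], [0, 0.002, 0.012, 0, 0, 0, 0.12], [0, 0.002, 0.012, 0, 0, 0, 0.12], [0, 0.002, 0.012, 0, 0, 0, 0.12], [0, 0.002, 0.012, 0, 0, 0, 0.12], [0, 0.002, 0.012, 0, 0, 0, 0.12], [0, 0.002, 0.012, 0, 0, 0, 0.12], [0, 0.002, 0.012, 0, 0, 0, 0.12], [0, 0.002, 0.012, 0, 0, 0, 0.12], [0, 0, 0, 0, 0, 0, 0]])

```text
time_s: 15.48
tcp_pos: [0.5335, 0.1896, 0.0888]
tcp_rot: [0.01, 0.122, 0.992, -0.003]
wrist_force: [-0.9, -0.4, -0.3]
width: 0.258
```

```bash
python3 -c "
from h import *
rep();goto((.531,.195,.0185),down(75))"
```

```text
t 15.47 p [0.5335 0.1896 0.0888] xh 166.0 yh 76.0 z [ 0.019 -0.007 -1.   ] w 0.258 F [-0.9 -0.4 -0.3] q [ 0.01  0.71 -0.66  1.86  0.64  0.77  0.32]
dp [-0.0025  0.0054 -0.0703] rotvec [ 0.0076  0.0189 -0.0167]
```

jog_arm(deltas=[[0, -0.002, 0.005, -0.025, 0.008, 0.019, -0.017], [0, 0, 0, -0.025, 0, 0, 0], [0, 0, 0, -0.012, 0, 0, 0], [0, 0, 0, -0.004, 0, 0, 0], [0, 0, 0, 0, 0, 0, 0]])

```text
time_s: 16.1
tcp_pos: [0.5323, 0.1911, 0.0219]
tcp_rot: [0.0, 0.138, 0.99, -0.001]
wrist_force: [0.3, 0.2, -0.3]
width: 0.261
```

```bash
python3 -c "
from h import *
rep();goto((.531,.195,.0185),down(75))"
```

```text
t 16.1 p [0.5323 0.1911 0.0219] xh 164.1 yh 74.1 z [ 0.001 -0.002 -1.   ] w 0.261 F [ 0.3  0.2 -0.3] q [-0.04  0.82 -0.59  1.87  0.71  0.68  0.24]
dp [-0.0013  0.0039 -0.0034] rotvec [0.0016 0.0007 0.0154]
```

jog_arm(deltas=[[0, 0, 0, -0.003, 0, 0, 0], [0, 0, 0, 0, 0, 0, 0], [0.5, 0, 0, 0, 0, 0, 0], [0.5, 0, 0, 0, 0, 0, 0], [0.5, 0, 0, 0, 0, 0, 0], [0.5, 0, 0, 0.03, 0, 0, 0], [0.5, 0, 0, 0.04, 0, 0, 0], [0.5, 0, 0, 0.05, 0, 0, 0], [0.5, 0, 0, 0.05, 0, 0, 0], [0.5, 0, 0, 0, 0, 0, 0]])

```text
time_s: 17.35
tcp_pos: [0.5321, 0.1914, 0.1954]
tcp_rot: [0.001, 0.138, 0.99, -0.0]
wrist_force: [-0.2, -0.3, -1.3]
width: 0.498
```

```bash
python3 -c "
from h import *
rep(); c,im=shot('wrist','pics/w3.png')
hs=cv2.cvtColor(im,cv2.COLOR_RGB2HSV); m=cv2.inRange(hs,(5,90,50),(20,255,255)); n,l,st,ce=cv2.connectedComponentsWithStats(m)
for i in range(1,n):
  if st[i,4]>100:
    ys,xs=np.nonzero(l==i); P=np.array([onz(c,x,y,.017)[:2] for x,y in zip(xs,ys)]);w,V=np.linalg.eigh(np.cov(P.T)); print(st[i],onz(c,*ce[i],.016),np.ptp((P-P.mean(0))@V,axis=0),np.degrees(np.arctan2(V[1,1],V[0,1])))
"
```

```text
t 17.35 p [0.5321 0.1914 0.1954] xh 164.1 yh 74.1 z [ 0.002 -0.001 -1.   ] w 0.498 F [-0.2 -0.3 -1.3] q [ 0.08  0.58 -0.76  1.78  0.48  0.97  0.42]
[193   0  27  27 361] [0.36533422 0.19109726 0.016     ] [0.02090966 0.03049333] 114.03738407060914
[ 243  150   22   60 1192] [0.5397062  0.18917559 0.016     ] [0.02398258 0.07071742] 162.63564395225208
```

View pics/w3.png

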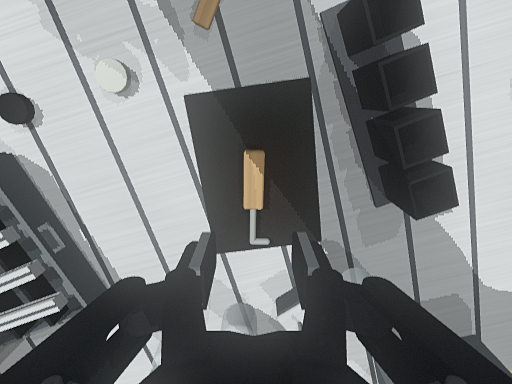

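The hook lies flat at the mat centre, wrist (254,180), measured at (0.540, 0.189). Next, measuring the struts and cups.

```bash
python3 -c "
from h import *
c,im=shot('scene','pics/s14.png',(100,100,240,205),5); cv2.imwrite('pics/sc14.png',im[:,:,::-1])
c,im=shot('top','pics/t14.png',(290,110,420,230),5); cv2.imwrite('pics/tp14.png',im[:,:,::-1])
im=cv2.imread('pics/w3.png')[:,:,::-1]; crop(im,310,0,470,230,3,'pics/w3c.png')
"
```

```text
(no output)
```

View pics/s14.png

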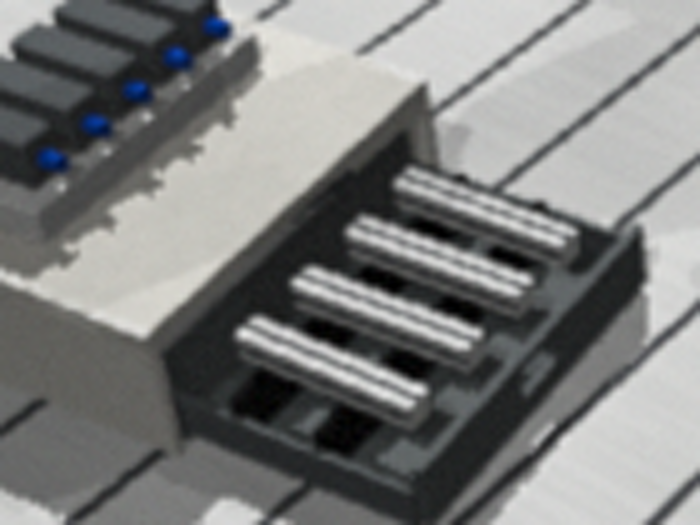

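View pics/t14.png

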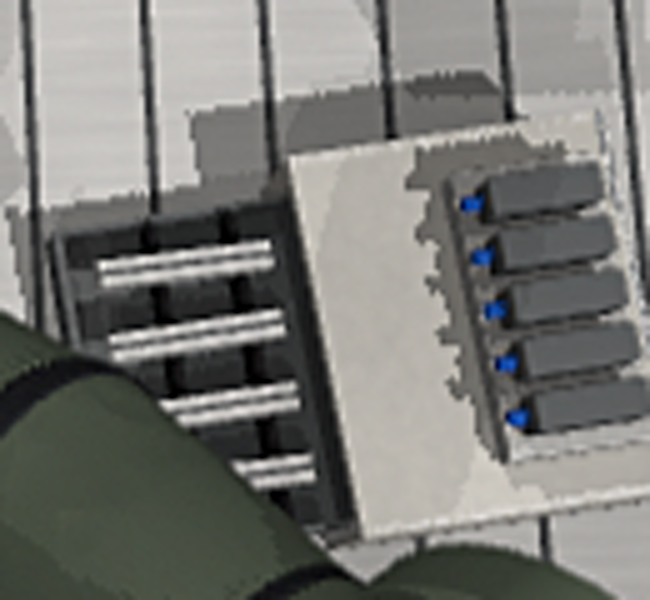

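View pics/w3c.png

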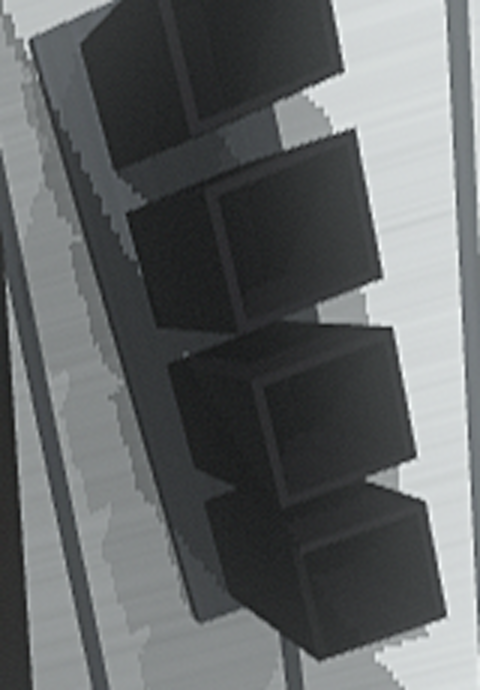

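```bash
python3 - <<'E'
from h import *
W=cam('wrist');S=cam('scene');T=cam('top')
wc=lambda x,y:(310+(x-1)/3,(y-1)/3)
for n,q in dict(A=[(207,188),(355,130),(382,277),(240,334)],B=[(255,380),(392,325),(415,460),(280,508)],C=[(300,545),(425,500),(447,615),(320,660)]).items():
    P=np.array([onz(W,*wc(*p),.072)[:2] for p in q]); print('cup',n,P.mean(0).round(4),np.linalg.norm(P-np.roll(P,1,0),axis=1).round(4))
s=lambda x,y:(100+(x-2)/5,100+(y-2)/5)
t=lambda x,y:(290+(x-2)/5,110+(y-2)/5)
# strut top face centre of ends (z=.056): far end, near end
for n,(a,b) in dict(s1=((240,333),(420,402)),s2=((298,283),(475,345)),s3=((352,230),(530,289)),s4=((402,182),(572,240))).items():
    A=onz(S,*s(*a),.056);B=onz(S,*s(*b),.056); d=A-B; print('scene',n,A.round(3),B.round(3),'mid',((A+B)/2).round(4),'len',np.linalg.norm(d).round(4),'hd',np.degrees(np.arctan2(d[1],d[0])).round(1))
for n,(a,b) in dict(s1=((271,252),(101,271)),s2=((285,320),(112,348))).items():
    A=onz(T,*t(*a),.056);B=onz(T,*t(*b),.056); d=A-B; print('top',n,A.round(3),B.round(3),'mid',((A+B)/2).round(4),'len',np.linalg.norm(d).round(4),'hd',np.degrees(np.arctan2(d[1],d[0])).round(1))
for a in ((298,390),(313,468)): print('top far',onz(T,*t(*a),.056).round(3))
# panel
print('panel top corners scene',onz(S,*s(415,485),.046),onz(S,*s(640,232),.046))
E
```

```text
cup A [0.4731 0.3398] [0.0409 0.04   0.0398 0.0404]
cup B [0.5276 0.3452] [0.0404 0.0396 0.0414 0.0406]
cup C [0.5814 0.3515] [0.0406 0.0381 0.04   0.0404]
scene s1 [ 0.629 -0.179  0.056] [ 0.614 -0.07   0.056] mid [ 0.6216 -0.1247  0.056 ] len 0.1107 hd -82.0
scene s2 [ 0.584 -0.183  0.056] [ 0.567 -0.075  0.056] mid [ 0.5756 -0.1289  0.056 ] len 0.1089 hd -80.9
scene s3 [ 0.536 -0.19   0.056] [ 0.518 -0.08   0.056] mid [ 0.5273 -0.1348  0.056 ] len 0.1109 hd -80.5
scene s4 [ 0.491 -0.196  0.056] [ 0.475 -0.087  0.056] mid [ 0.4828 -0.1415  0.056 ] len 0.1092 hd -81.8
top s1 [ 0.623 -0.183  0.056] [ 0.614 -0.074  0.056] mid [ 0.6189 -0.1285  0.056 ] len 0.1087 hd -85.1
top s2 [ 0.579 -0.189  0.056] [ 0.564 -0.079  0.056] mid [ 0.5719 -0.1338  0.056 ] len 0.1109 hd -82.3
top far [ 0.534 -0.194  0.056]
top far [ 0.485 -0.2    0.056]
panel top corners scene [ 0.65114219 -0.04092961  0.046     ] [ 0.4398406 -0.0697501  0.046    ]
```

Strut positions from the two views agree to about 3 mm. Mids are roughly s1 (0.620, -0.127), s2 (0.574, -0.131), s3 (0.527, -0.137) and s4 (0.481, -0.143), with length 0.110. Cup pitch is about 55 mm.

My plan is to grip a strut near its panel end with the tool leaned 45°, then turn 90° about the jaw axis over the cup. I'll test the tilt in the air first.

jog_arm(deltas=[[0.4, 0.002, -0.018, 0.003, 0, 0, -0.083], [0.4, 0.002, -0.018, 0.003, 0, 0, -0.083], [0.4, 0.002, -0.018, 0.003, 0, 0, -0.083], [0.4, 0.002, -0.018, 0.003, 0, 0, -0.083], [0.4, 0.002, -0.018, 0.003, 0, 0, -0.083], [0.4, 0.002, -0.018, 0, 0, 0, -0.083], [0.4, 0.002, -0.018, 0, 0, 0, -0.083], [0.4, 0.002, -0.018, 0, 0, 0, -0.083], [0.4, 0.002, -0.018, 0, 0, 0, -0.083], [0.4, 0.002, -0.018, 0, 0, 0, -0.083], [0.4, 0.002, -0.018, 0, 0, 0, -0.083], [0.4, 0.002, -0.018, 0, 0, 0, -0.083], [0.4, 0.002, -0.018, 0, 0, 0, -0.083], [0.4, 0.002, -0.018, 0, 0, 0, -0.083], [0.4, 0, 0, 0, -0.15, -0.02, 0], [0.4, 0, 0, 0, -0.15, -0.02, 0], [0.4, 0, 0, 0, -0.15, -0.02, 0], [0.4, 0, 0, 0, -0.15, -0.02, 0], [0.4, 0, 0, 0, -0.15, -0.02, 0]])

```text
time_s: 19.88
tcp_pos: [0.556, -0.0835, 0.2013]
tcp_rot: [0.289, 0.641, 0.67, -0.238]
wrist_force: [-0.6, 0.1, -0.5]
width: 0.401
```

```bash
cat >> h.py <<'E'
def tilt(yh,th): # th>0: tool z leans toward heading yh+90 (cup side), th<0 toward yh-90
    a=np.radians(yh); y=np.array([np.cos(a),np.sin(a),0]); return R.from_rotvec(y*np.radians(th)).as_matrix()@down(yh)
E
python3 -c "
from h import *
rep()"
```

```text
t 19.88 p [ 0.556  -0.0835  0.2013] xh 90.9 yh 3.7 z [ 0.083 -0.689 -0.72 ] w 0.401 F [-0.6  0.1 -0.5] q [-0.26  0.58 -0.13  1.91  0.92  1.13 -0.95]
```

The 45° tilt is reachable. Lining up for strut 2.

```bash
cat > st.py <<'E'
from h import *
import sys
mids=dict(s1=(.620,-.1265),s2=(.574,-.131),s3=(.5265,-.137),s4=(.481,-.143))
def pose(n,back,th=-45,yh=7.5,g=.037):
    M=tilt(yh,th); a=np.radians(yh-90); u=np.array([np.cos(a),np.sin(a),0])
    G=np.array([*mids[n],.048])-g*u
    return G+(.008-back)*M[:,2],M
if __name__=='__main__':
    rep()
    for b in map(float,sys.argv[2:]): print(b,end=' '); goto(*pose(sys.argv[1],b))
E
python3 st.py s2 .1 0
```

```text
t 19.88 p [ 0.556  -0.0835  0.2013] xh 90.9 yh 3.7 z [ 0.083 -0.689 -0.72 ] w 0.401 F [-0.6  0.1 -0.5] q [-0.26  0.58 -0.13  1.91  0.92  1.13 -0.95]
0.1 dp [ 0.0047  0.0537 -0.0882] rotvec [-0.0245  0.05    0.0651]
0.0 dp [ 0.0139 -0.0164 -0.1589] rotvec [-0.0245  0.05    0.0651]
```

jog_arm(deltas=[[0.4, 0.001, 0.013, -0.02, -0.012, 0.025, 0.033], [0.4, 0.001, 0.013, -0.02, -0.012, 0.025, 0.033], [0.4, 0.001, 0.013, -0.02, 0, 0, 0], [0.4, 0.001, 0.013, -0.02, 0, 0, 0], [0.4, 0, 0, -0.006, 0, 0, 0], [0.4, 0, 0, 0, 0, 0, 0]])

```text
time_s: 20.62
tcp_pos: [0.5591, -0.0303, 0.1112]
tcp_rot: [0.289, 0.609, 0.694, -0.254]
wrist_force: [0.5, -0.0, -0.2]
width: 0.398
```

```bash
python3 st.py s2 .1 .03 0; python3 -c "
from h import *
shot('wrist','pics/w4.png'); shot('scene','pics/s15.png',(120,60,300,200),4)"
```

```text
t 20.62 p [ 0.5591 -0.0303  0.1112] xh 97.5 yh 7.5 z [ 0.091 -0.704 -0.704] w 0.398 F [ 0.5 -0.  -0.2] q [-0.35  0.76 -0.15  1.89  0.97  1.11 -1.07]
0.1 dp [0.0016 0.0004 0.0018] rotvec [ 0.0038 -0.0003  0.0008]
0.03 dp [ 0.008  -0.0486 -0.0476] rotvec [ 0.0038 -0.0003  0.0008]
0.0 dp [ 0.0108 -0.0697 -0.0689] rotvec [ 0.0038 -0.0003  0.0008]
```

View pics/w4.png

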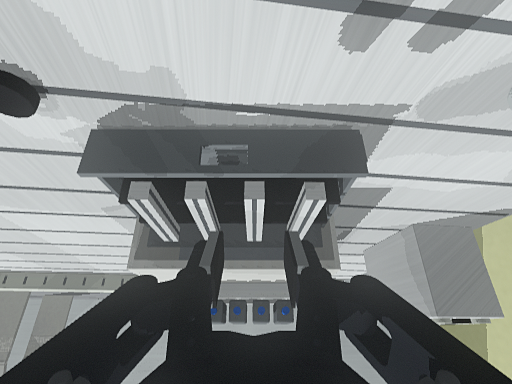

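View pics/s15.png

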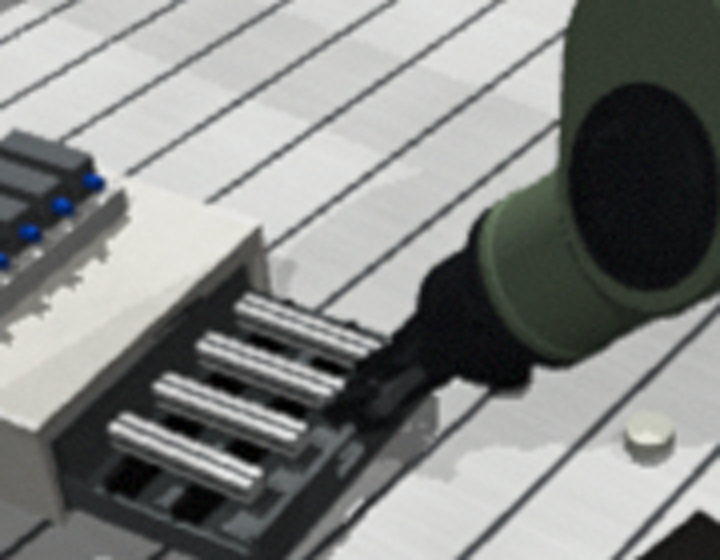

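The wrist view shows the second strut (254,210) centred between the fingers. I'll refine all four from this image.

```bash
python3 - <<'E'
from h import *
W=cam('wrist')
im=cv2.imread('pics/w4.png')[:,:,::-1]; crop(im,110,160,350,260,3,'pics/w4c.png')
E
```

```text
(no output)
```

View pics/w4c.png

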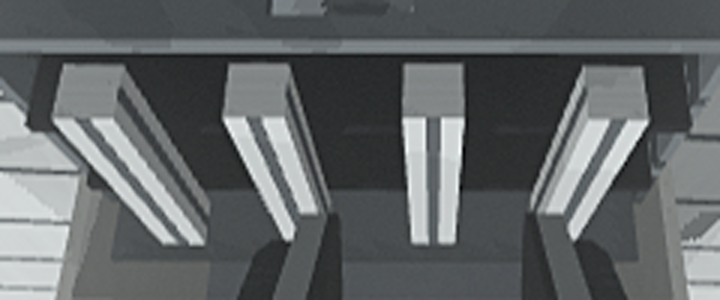

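```bash
python3 - <<'E'
from h import *
W=cam('wrist'); k=lambda x,y:(110+(x-1)/3,160+(y-1)/3)
u=np.array([np.cos(np.radians(-82.5)),np.sin(np.radians(-82.5))])
for n,(a,b) in dict(s1=((588,118),(648,122)),s2=((403,116),(463,116)),s3=((225,116),(284,116)),s4=((53,118),(117,121))).items():
    A=onz(W,*k(*a),.056);B=onz(W,*k(*b),.056); m=(A+B)[:2]/2; print(n,'end',m.round(4),'w',np.linalg.norm(A-B).round(4),'mid',(m+.055*u).round(4))
E
```

```text
s1 end [ 0.6136 -0.072 ] w 0.0162 mid [ 0.6208 -0.1266]
s2 end [ 0.5657 -0.0758] w 0.0154 mid [ 0.5728 -0.1304]
s3 end [ 0.5202 -0.0818] w 0.0151 mid [ 0.5274 -0.1363]
s4 end [ 0.4766 -0.0896] w 0.016 mid [ 0.4838 -0.1442]
```

The wrist measurement agrees within 2 mm. Approaching along the tool axis.

jog_arm(deltas=[[0.4, 0.002, -0.014, -0.013, 0.003, 0, 0], [0.4, 0.002, -0.014, -0.013, 0, 0, 0], [0.4, 0.002, -0.014, -0.013, 0, 0, 0], [0.4, 0.001, -0.008, -0.008, 0, 0, 0], [0.4, 0, 0, 0, 0, 0, 0]])

```text
time_s: 21.35
tcp_pos: [0.5665, -0.0862, 0.0623]
tcp_rot: [0.288, 0.611, 0.693, -0.253]
wrist_force: [-0.0, 0.3, 0.8]
width: 0.4
```

```bash
sed -i "s/^mids=.*/mids=dict(s1=(.6206,-.1266),s2=(.573,-.1305),s3=(.5272,-.1364),s4=(.483,-.1438))/" st.py; python3 st.py s2 0
```

```text
t 21.35 p [ 0.5665 -0.0862  0.0623] xh 97.2 yh 7.3 z [ 0.09  -0.702 -0.706] w 0.4 F [-0.   0.3  0.8] q [-0.28  0.83 -0.1   1.92  1.08  0.99 -1.13]
0.0 dp [ 0.0025 -0.0132 -0.0199] rotvec [0.0009 0.0012 0.0039]
```

jog_arm(deltas=[[0.4, 0.001, -0.007, -0.01, 0, 0, 0.003], [0.4, 0.001, -0.006, -0.01, 0, 0, 0], [0.4, 0, 0, 0, 0, 0, 0], [0, 0, 0, 0, 0, 0, 0], [0, 0, 0, 0, 0, 0, 0], [0, 0, 0, 0, 0, 0, 0], [0, 0, 0, 0, 0, 0, 0], [0, 0, 0, 0, 0, 0, 0]], force=70)

```text
time_s: 22.35
tcp_pos: [0.5692, -0.0982, 0.0414]
tcp_rot: [0.289, 0.609, 0.695, -0.251]
wrist_force: [0.2, -0.8, -0.4]
width: 0.176
```

```bash
python3 st.py s2 0
```

```text
t 22.35 p [ 0.5692 -0.0982  0.0414] xh 97.4 yh 7.6 z [ 0.095 -0.7   -0.707] w 0.176 F [ 0.2 -0.8 -0.4] q [-0.27  0.87 -0.08  1.92  1.12  0.96 -1.16]
0.0 dp [-0.0003 -0.0012  0.001 ] rotvec [-0.0007  0.0025 -0.0013]
```

Gripped (width 0.176, so 16 mm). Lifting and swinging the strut upright on the way to cup B.

jog_arm(deltas=[[0, 0, 0, 0.04, 0, 0, 0], [0, 0, 0, 0.05, 0, 0, 0], [0, 0, 0, 0.05, 0, 0, 0], [0, -0.003, 0.028, 0.04, 0.1, 0.013, 0], [0, -0.003, 0.028, 0.02, 0.1, 0.013, 0], [0, -0.003, 0.028, 0, 0.1, 0.013, 0], [0, -0.003, 0.028, 0, 0.1, 0.013, 0], [0, -0.003, 0.028, 0, 0.1, 0.013, 0], [0, -0.003, 0.028, 0, 0.1, 0.013, 0], [0, -0.003, 0.028, 0, 0.1, 0.013, 0], [0, -0.003, 0.028, 0, 0.1, 0.013, 0], [0, -0.003, 0.028, 0, 0.1, 0.013, 0], [0, -0.003, 0.028, 0, 0.1, 0.013, 0], [0, -0.003, 0.028, 0, 0.1, 0.013, 0], [0, 0, 0, 0, 0, 0, 0]])

```text
time_s: 24.22
tcp_pos: [0.5327, 0.2182, 0.2499]
tcp_rot: [-0.131, 0.649, 0.74, 0.12]
wrist_force: [0.5, -0.3, -1.9]
width: 0.176
```

```bash
cat > cup.py <<'E'
from h import *
import sys
cups=dict(A=(.4735,.341),B=(.5275,.3465),C=(.582,.352),D=(.418,.335))
def cpose(n,h,th=45,yh=7):
    M=tilt(yh,th); return np.array([*cups[n],h])+.008*M[:,2],M
if __name__=='__main__':
    rep()
    for b in map(float,sys.argv[2:]): print(b,end=' '); goto(*cpose(sys.argv[1],b))
E
python3 cup.py B .2 .105; python3 -c "
from h import *
shot('wrist','pics/w5.png'); shot('scene','pics/s16.png',(120,20,420,300),2.5)"
```

```text
t 24.23 p [0.5327 0.2182 0.2499] xh 97.6 yh 7.4 z [-0.039  0.347 -0.937] w 0.176 F [ 0.5 -0.3 -1.9] q [ 0.14  0.48 -0.61  1.78 -0.1   0.86 -0.21]
0.2 dp [-0.0059  0.1339 -0.0556] rotvec [ 0.4241  0.0604 -0.006 ]
0.105 dp [-0.0059  0.1339 -0.1506] rotvec [ 0.4241  0.0604 -0.006 ]
```

View pics/w5.png

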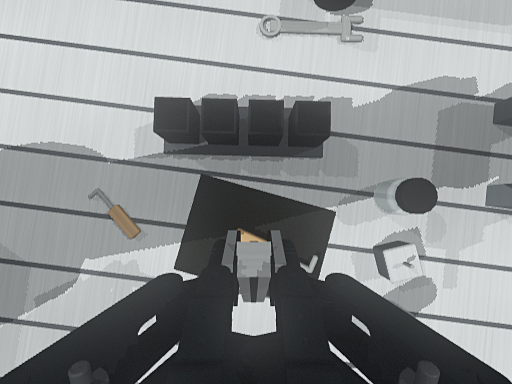

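View pics/s16.png

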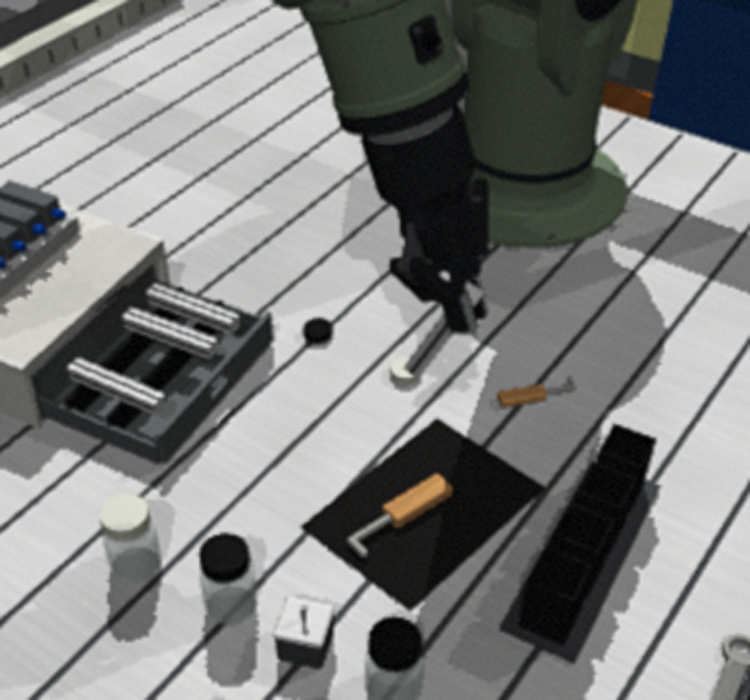

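jog_arm(deltas=[[0, -0.001, 0.026, -0.006, 0.107, 0.015, 0], [0, -0.001, 0.026, -0.006, 0.107, 0.015, 0], [0, -0.001, 0.026, -0.006, 0.107, 0.015, 0], [0, -0.001, 0.026, -0.006, 0.1, 0.015, 0], [0, -0.001, 0.026, -0.006, 0, 0, 0], [0, 0, 0, 0, 0, 0, 0]])

```text
time_s: 25.08
tcp_pos: [0.5287, 0.3484, 0.2191]
tcp_rot: [-0.283, 0.61, 0.696, 0.252]
wrist_force: [-0.7, -0.8, -0.9]
width: 0.176
```

```bash
python3 cup.py B .2 .105; python3 -c "
from h import *
shot('wrist','pics/w6.png'); shot('scene','pics/s17.png',(230,60,430,300),2.5)"
```

```text
t 25.07 p [0.5287 0.3484 0.2191] xh 97.7 yh 7.4 z [-0.086  0.697 -0.712] w 0.176 F [-0.7 -0.8 -0.9] q [ 0.26  0.73 -0.86  1.81 -0.39  0.6   0.03]
0.2 dp [-0.0019  0.0037 -0.0248] rotvec [ 0.0066  0.0064 -0.0067]
0.105 dp [-0.0019  0.0037 -0.1198] rotvec [ 0.0066  0.0064 -0.0067]
```

View pics/w6.png

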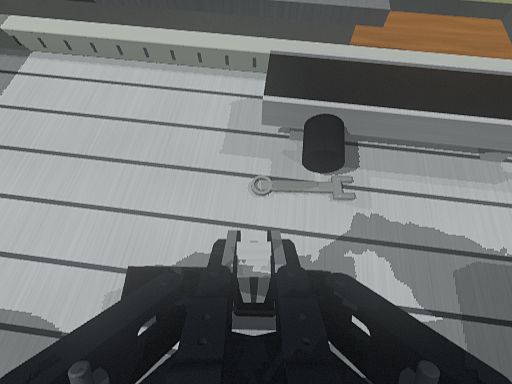

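View pics/s17.png

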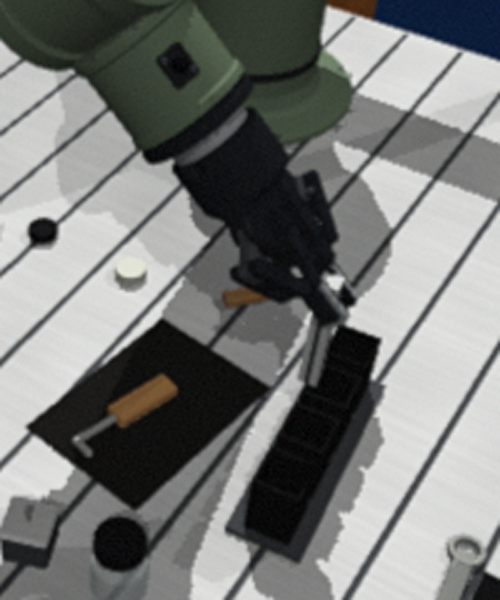

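jog_arm(deltas=[[0, -0.002, 0.004, -0.02, 0.006, 0.006, -0.006], [0, 0, 0, -0.02, 0, 0, 0], [0, 0, 0, 0, 0, 0, 0]])

```text
time_s: 25.55
tcp_pos: [0.5291, 0.3485, 0.1782]
tcp_rot: [-0.283, 0.613, 0.692, 0.253]
wrist_force: [-0.0, 0.2, -0.0]
width: 0.178
```

```bash
python3 cup.py B .105; python3 -c "
from h import *
p,M,s=tcp(); G=p-.008*M[:,2]
# strut dir: fixed 45deg from tool z: down
d=R.from_rotvec(M[:,1]*np.radians(-45)).as_matrix()@M[:,2]; print('d',d.round(3),'G',G.round(4),'bottom',(G+.092*d).round(4))
c,im=shot('scene','pics/s18.png',(300,140,400,260),6); print([((proj(c,q)-[300,140])*6+2.5).round(0) for q in (G+.092*d,G-.018*d,np.array([.5275,.3465,.072]))])
c,im=shot('top','pics/t18.png',(140,140,240,260),6); print([((proj(c,q)-[140,140])*6+2.5).round(0) for q in (G+.092*d,G-.018*d,np.array([.5275,.3465,.072]))])"
```

```text
t 25.55 p [0.5291 0.3485 0.1782] xh 97.0 yh 6.8 z [-0.081  0.698 -0.711] w 0.178 F [-0.   0.2 -0. ] q [ 0.25  0.79 -0.85  1.84 -0.38  0.53  0.07]
0.105 dp [-0.0023  0.0036 -0.0788] rotvec [0.0051 0.0041 0.0029]
d [ 0.004 -0.005 -1.   ] G [0.5297 0.3429 0.1839] bottom [0.5301 0.3424 0.0919]
[array([312., 501.]), array([363., 283.]), array([318., 537.])]
[array([220., 314.]), array([175., 279.]), array([219., 325.])]
```

View pics/s18.png

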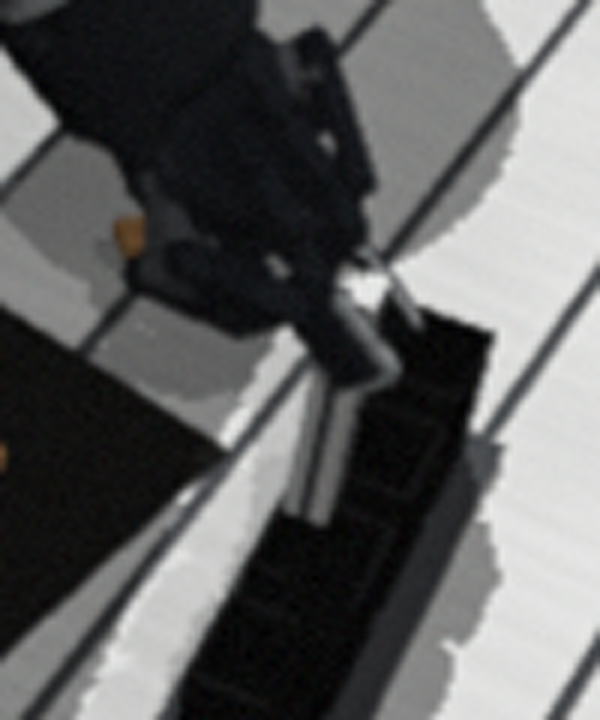

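View pics/t18.png

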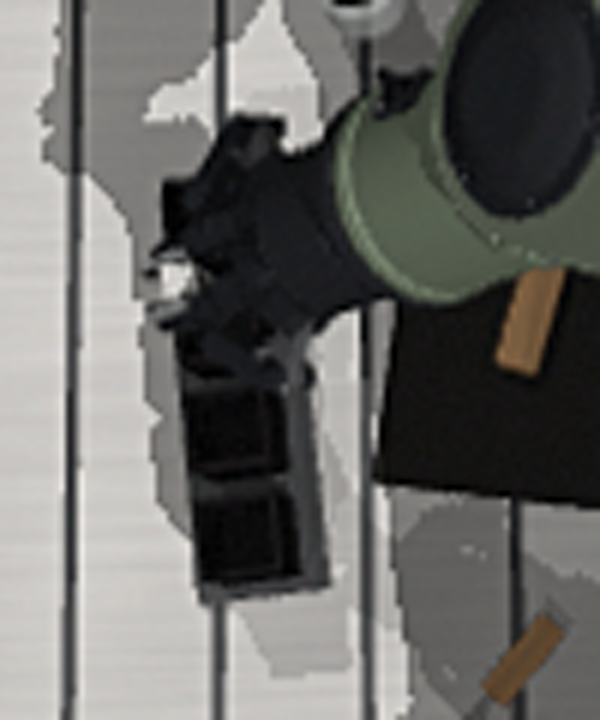

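```bash
python3 - <<'E'
from h import *
T=cam('top'); 
from cup import cups
for n,p in cups.items(): print(n,((proj(T,(*p,.072))-[140,140])*6+2.5).round(0), [((proj(T,(p[0]+a*.021,p[1]+b*.021,.072))-[140,140])*6+2.5).round(0) for a,b in ((1,1),(1,-1),(-1,-1),(-1,1))])
im=cv2.imread('pics/t18.png'); g=np.clip((im[360:620,150:350].astype(float))*5,0,255).astype(np.uint8); cv2.imwrite('pics/t18c.png',cv2.resize(g,None,fx=3,fy=2.3*1.3,interpolation=cv2.INTER_LINEAR)[:600])
E
```

```text
A [229. 429.] [array([189., 389.]), array([270., 387.]), array([270., 469.]), array([188., 471.])]
B [219. 325.] [array([179., 286.]), array([260., 284.]), array([260., 364.]), array([178., 367.])]
C [209. 222.] [array([169., 183.]), array([249., 181.]), array([249., 261.]), array([168., 263.])]
D [241. 537.] [array([200., 497.]), array([282., 495.]), array([282., 577.]), array([200., 580.])]
```

View pics/t18c.png

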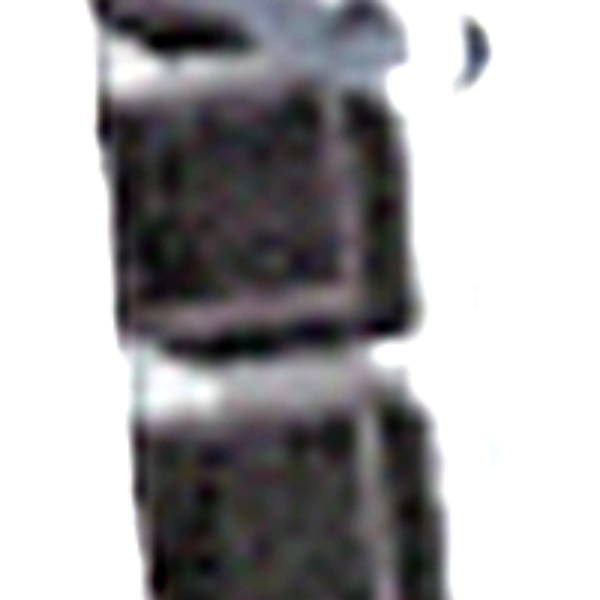

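The predicted cup mouth (229,429) matches the observed (227,430), and the strut bottom projects where it is seen. Lowering into cup B.

jog_arm(deltas=[[0, -0.002, 0.003, 0, 0.005, 0.004, 0], [0, 0, 0, -0.015, 0, 0, 0], [0, 0, 0, -0.015, 0, 0, 0], [0, 0, 0, -0.015, 0, 0, 0], [0, 0, 0, -0.012, 0, 0, 0], [0, 0, 0, 0, 0, 0, 0]])

```text
time_s: 26.4
tcp_pos: [0.5275, 0.352, 0.1189]
tcp_rot: [-0.286, 0.613, 0.691, 0.255]
wrist_force: [-0.2, 0.7, -0.4]
width: 0.18
```

```bash
python3 cup.py B .106
```

```text
t 26.4 p [0.5275 0.352  0.1189] xh 96.9 yh 6.8 z [-0.083  0.703 -0.707] w 0.18 F [-0.2  0.7 -0.4] q [ 0.23  0.9  -0.84  1.85 -0.36  0.43  0.12]
0.106 dp [-0.0007  0.0001 -0.0186] rotvec [-0.0008  0.002   0.0031]
```

jog_arm(deltas=[[0, 0, 0, -0.009, 0, 0, 0], [0, 0, 0, -0.008, 0, 0, 0], [0, 0, 0, 0, 0, 0, 0]])

```text
time_s: 26.78
tcp_pos: [0.5278, 0.3521, 0.1012]
tcp_rot: [-0.286, 0.613, 0.691, 0.255]
wrist_force: [-0.8, 0.1, -0.2]
width: 0.179
```

```bash
python3 cup.py B .106;  python3 -c "
from h import *
shot('scene','pics/s19.png',(270,120,420,290),4)"
```

```text
t 26.77 p [0.5278 0.3521 0.1012] xh 97.0 yh 6.8 z [-0.082  0.703 -0.707] w 0.179 F [-0.8  0.1 -0.2] q [ 0.23  0.93 -0.83  1.85 -0.35  0.41  0.14]
0.106 dp [-0.0009  0.     -0.0009] rotvec [-0.001   0.0027  0.0032]
```

View pics/s19.png

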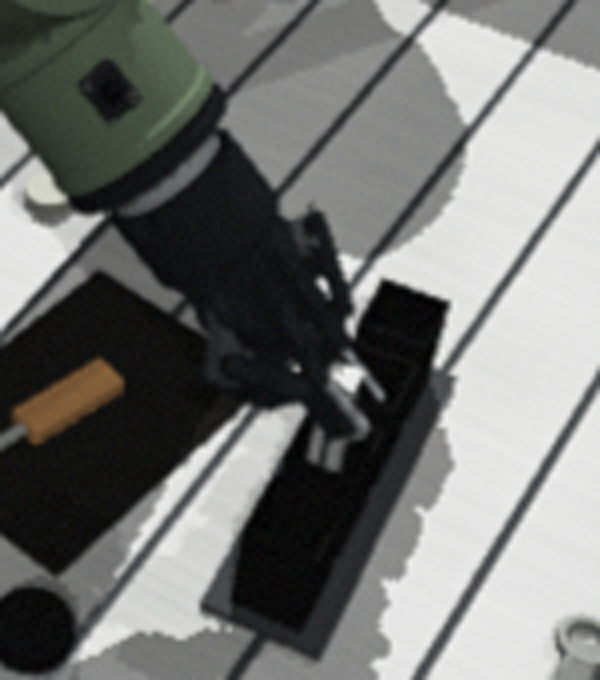

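The strut is in the cup with no contact force. Releasing and backing off along the tool axis.

jog_arm(deltas=[[0, 0, 0, -0.003, 0, 0, 0], [0.4, 0, 0, 0, 0, 0, 0], [0.4, 0, 0, 0, 0, 0, 0], [0.4, 0, 0, 0, 0, 0, 0], [0.4, 0.001, -0.014, 0.014, 0, 0, 0], [0.4, 0.002, -0.02, 0.02, 0, 0, 0], [0.4, 0.003, -0.025, 0.025, 0, 0, 0], [0.4, 0.003, -0.025, 0.025, 0, 0, 0], [0.4, 0, 0, 0, 0, 0, 0]])

```text
time_s: 27.95
tcp_pos: [0.5377, 0.2623, 0.1889]
tcp_rot: [-0.284, 0.613, 0.691, 0.256]
wrist_force: [0.3, 0.2, -0.1]
width: 0.399
```

```bash
python3 st.py s1 .1; python3 -c "
from h import *
shot('wrist','pics/w7.png');shot('scene','pics/s20.png',(270,120,420,290),4)"
```

```text
t 27.95 p [0.5377 0.2623 0.1889] xh 97.1 yh 6.7 z [-0.079  0.702 -0.708] w 0.399 F [ 0.3  0.2 -0.1] q [ 0.42  0.78 -0.87  1.84 -0.36  0.64  0.15]
0.1 dp [ 0.0695 -0.2877 -0.0759] rotvec [-1.5584 -0.1901  0.006 ]
```

View pics/s20.png

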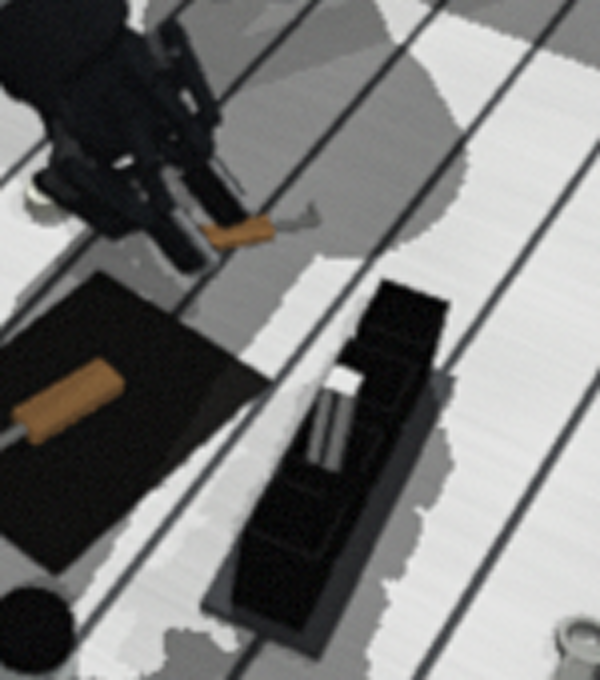

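View pics/w7.png

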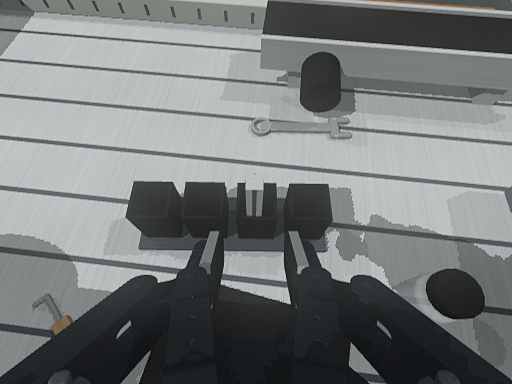

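The strut stands upright in cup B at scene crop (335,420). Next is strut 1, to go to cup C.

jog_arm(deltas=[[0.4, 0.005, -0.02, 0.01, -0.104, -0.013, 0], [0.4, 0.005, -0.02, 0, -0.104, -0.013, 0], [0.4, 0.005, -0.02, 0, -0.104, -0.013, 0], [0.4, 0.005, -0.02, 0, -0.104, -0.013, 0], [0.4, 0.005, -0.02, 0, -0.104, -0.013, 0], [0.4, 0.005, -0.02, 0, -0.104, -0.013, 0], [0.4, 0.005, -0.02, 0, -0.104, -0.013, 0], [0.4, 0.005, -0.02, 0, -0.104, -0.013, 0], [0.4, 0.005, -0.02, 0, -0.104, -0.013, 0], [0.4, 0.005, -0.02, 0, -0.104, -0.013, 0], [0.4, 0.005, -0.02, 0, -0.104, -0.013, 0], [0.4, 0.005, -0.02, -0.01, -0.104, -0.013, 0], [0.4, 0.005, -0.02, -0.02, -0.104, -0.013, 0], [0.4, 0.004, -0.02, -0.02, -0.104, -0.013, 0], [0.4, 0, 0, -0.02, -0.104, -0.013, 0], [0.4, 0, 0, 0, 0, 0, 0]])

```text
time_s: 30.05
tcp_pos: [0.5994, -0.0119, 0.1168]
tcp_rot: [0.3, 0.598, 0.692, -0.271]
wrist_force: [-0.6, 0.8, 0.6]
width: 0.4
```

```bash
python3 st.py s1 .1 .03 0
```

```text
t 30.05 p [ 0.5994 -0.0119  0.1168] xh 99.0 yh 8.0 z [ 0.092 -0.734 -0.673] w 0.4 F [-0.6  0.8  0.6] q [-0.49  0.81  0.04  1.77  0.86  1.1  -0.94]
0.1 dp [ 0.0078 -0.0135 -0.0038] rotvec [ 0.0493 -0.0098 -0.0084]
0.03 dp [ 0.0143 -0.0626 -0.0533] rotvec [ 0.0493 -0.0098 -0.0084]
0.0 dp [ 0.0171 -0.0837 -0.0745] rotvec [ 0.0493 -0.0098 -0.0084]
```

jog_arm(deltas=[[0.4, 0.007, -0.013, -0.003, 0.049, -0.01, -0.008], [0.4, 0.002, -0.016, -0.016, 0, 0, 0], [0.4, 0.002, -0.016, -0.016, 0, 0, 0], [0.4, 0.002, -0.014, -0.015, 0, 0, 0], [0.4, 0, 0, 0, 0, 0, 0]])

```text
time_s: 30.68
tcp_pos: [0.614, -0.0718, 0.0692]
tcp_rot: [0.285, 0.611, 0.696, -0.247]
wrist_force: [-0.3, 0.4, 0.4]
width: 0.402
```

```bash
python3 st.py s1 .03 0; python3 -c "
from h import *
shot('wrist','pics/w8.png')"
```

```text
t 30.68 p [ 0.614  -0.0718  0.0692] xh 97.3 yh 7.6 z [ 0.095 -0.692 -0.716] w 0.402 F [-0.3  0.4  0.4] q [-0.39  0.86  0.07  1.8   0.93  0.93 -0.96]
0.03 dp [-0.0002 -0.0027 -0.0056] rotvec [-0.0128  0.0025 -0.0011]
0.0 dp [ 0.0025 -0.0237 -0.0268] rotvec [-0.0128  0.0025 -0.0011]
```

View pics/w8.png

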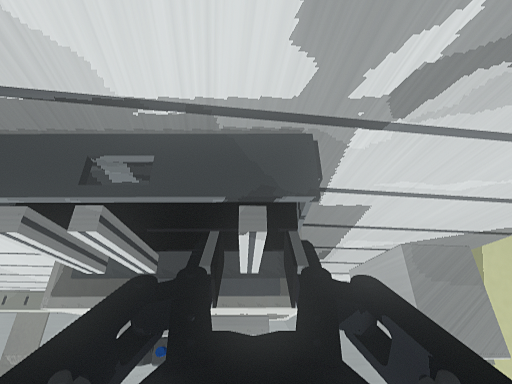

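Strut 1 is centred between the fingers at (253,235). Closing in and gripping.

jog_arm(deltas=[[0.4, 0.001, -0.012, -0.013, -0.013, 0, 0], [0.4, 0.001, -0.011, -0.013, 0, 0, 0], [0.4, 0, 0, 0, 0, 0, 0], [0, 0, 0, 0, 0, 0, 0], [0, 0, 0, 0, 0, 0, 0], [0, 0, 0, 0, 0, 0, 0], [0, 0, 0, 0, 0, 0, 0], [0, 0, 0, 0, 0, 0, 0]])

```text
time_s: 31.72
tcp_pos: [0.6173, -0.093, 0.0429]
tcp_rot: [0.289, 0.609, 0.695, -0.25]
wrist_force: [0.4, 0.1, -0.8]
width: 0.173
```

```bash
python3 st.py s1 0
```

```text
t 31.73 p [ 0.6173 -0.093   0.0429] xh 97.5 yh 7.7 z [ 0.099 -0.699 -0.708] w 0.173 F [ 0.4  0.1 -0.8] q [-0.38  0.91  0.09  1.8   0.98  0.89 -1.  ]
0.0 dp [-0.0008 -0.0025 -0.0006] rotvec [-0.0018  0.0048 -0.0042]
```

jog_arm(deltas=[[0, 0, 0, 0.04, 0, 0, 0], [0, 0, 0, 0.05, 0, 0, 0], [0, 0, 0, 0.05, 0, 0, 0], [0, -0.002, 0.028, 0.04, 0.107, 0.014, 0], [0, -0.002, 0.028, 0.01, 0.107, 0.014, 0], [0, -0.002, 0.028, 0, 0.107, 0.014, 0], [0, -0.002, 0.028, 0, 0.107, 0.014, 0], [0, -0.002, 0.028, 0, 0.107, 0.014, 0], [0, -0.002, 0.028, 0, 0.107, 0.014, 0], [0, -0.002, 0.028, 0, 0.107, 0.014, 0], [0, -0.002, 0.028, 0, 0.107, 0.014, 0], [0, -0.002, 0.028, 0, 0.107, 0.014, 0], [0, -0.002, 0.028, 0, 0.107, 0.014, 0], [0, -0.002, 0.028, 0, 0.107, 0.014, 0], [0, -0.002, 0.028, 0, 0.107, 0.014, 0], [0, -0.002, 0.028, 0, 0.107, 0.014, 0], [0, -0.002, 0.028, 0, 0.107, 0.014, 0], [0, 0, 0, 0, 0, 0, 0]])

```text
time_s: 33.98
tcp_pos: [0.5865, 0.309, 0.2419]
tcp_rot: [-0.279, 0.612, 0.695, 0.252]
wrist_force: [-0.0, -0.8, -0.4]
width: 0.174
```

```bash
python3 cup.py C .19
```

```text
t 33.98 p [0.5865 0.309  0.2419] xh 97.6 yh 7.0 z [-0.079  0.692 -0.717] w 0.174 F [-0.  -0.8 -0.4] q [ 0.23  0.71 -0.71  1.67 -0.46  0.77  0.12]
0.19 dp [-0.0052  0.0486 -0.0576] rotvec [ 0.0131  0.0108 -0.0008]
```

jog_arm(deltas=[[0, -0.002, 0.02, -0.01, 0.013, 0.01, 0], [0, -0.002, 0.02, -0.02, 0, 0, 0], [0, -0.001, 0.008, -0.02, 0, 0, 0], [0, 0, 0, 0, 0, 0, 0]])

```text
time_s: 34.48
tcp_pos: [0.5813, 0.3588, 0.1905]
tcp_rot: [-0.283, 0.612, 0.694, 0.252]
wrist_force: [-0.5, 0.9, -0.2]
width: 0.177
```

```bash
cat > chk.py <<'E'
from h import *
import sys
from cup import *
n=sys.argv[1]; rep(); goto(*cpose(n,.106))
p,M,s=tcp(); G=p-.008*M[:,2]
d=R.from_rotvec(M[:,1]*np.radians(-45)).as_matrix()@M[:,2]; print('d',d.round(3),'G',G.round(4),'bottom',(G+.092*d).round(4))
c,im=shot('scene',sys.argv[2],(290,130,410,270),5); print([((proj(c,q)-[290,130])*5+2).round(0) for q in (G+.092*d,G-.018*d,np.array([*cups[n],.072]))])
E
python3 chk.py C pics/s21.png
```

```text
t 34.48 p [0.5813 0.3588 0.1905] xh 97.3 yh 7.1 z [-0.085  0.696 -0.713] w 0.177 F [-0.5  0.9 -0.2] q [ 0.14  0.79 -0.71  1.68 -0.46  0.65  0.12]
dp [ 0.0001 -0.0012 -0.0902] rotvec [ 0.0076  0.0036 -0.0025]
d [ 0.004 -0.008 -1.   ] G [0.5819 0.3532 0.1962] bottom [0.5823 0.3525 0.1042]
[array([278., 539.]), array([320., 355.]), array([267., 586.])]
```

View pics/s21.png

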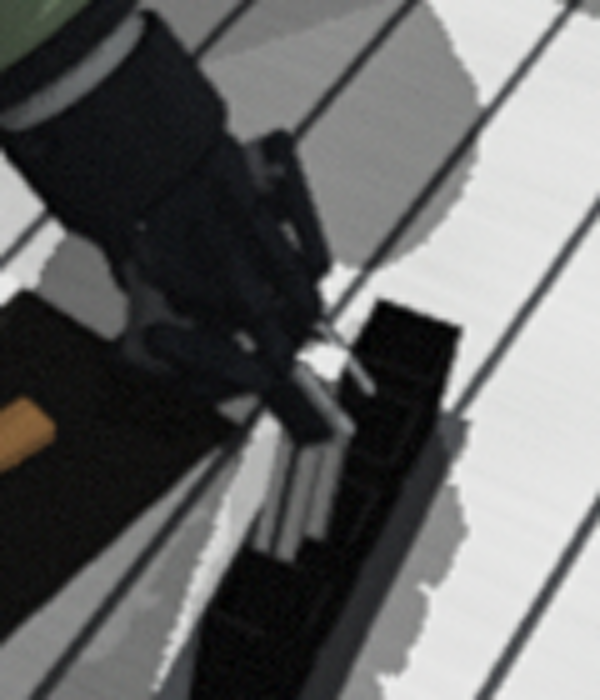

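The strut is vertical and its bottom is where predicted. Lowering into cup C.

jog_arm(deltas=[[0, 0, -0.001, -0.015, 0.007, 0.003, 0], [0, 0, 0, -0.018, 0, 0, 0], [0, 0, 0, -0.018, 0, 0, 0], [0, 0, 0, -0.018, 0, 0, 0], [0, 0, 0, -0.012, 0, 0, 0], [0, 0, 0, 0, 0, 0, 0]])

```text
time_s: 35.28
tcp_pos: [0.5825, 0.3562, 0.1051]
tcp_rot: [-0.285, 0.612, 0.693, 0.254]
wrist_force: [0.6, 0.6, -0.5]
width: 0.178
```

```bash
python3 cup.py C .104
```

```text
t 35.27 p [0.5825 0.3562 0.1051] xh 97.1 yh 7.0 z [-0.085  0.701 -0.708] w 0.178 F [ 0.6  0.6 -0.5] q [ 0.15  0.93 -0.71  1.7  -0.44  0.54  0.21]
0.104 dp [-0.0012  0.0014 -0.0068] rotvec [ 0.0011  0.0024 -0.0004]
```

jog_arm(deltas=[[0, 0, 0, -0.006, 0, 0, 0], [0, 0, 0, 0, 0, 0, 0], [0.4, 0, 0, 0, 0, 0, 0], [0.4, 0, 0, 0, 0, 0, 0], [0.4, 0, 0, 0, 0, 0, 0], [0.4, 0.001, -0.014, 0.014, 0, 0, 0], [0.4, 0.002, -0.02, 0.02, 0, 0, 0], [0.4, 0.003, -0.025, 0.025, 0, 0, 0], [0.4, 0.003, -0.025, 0.025, 0, 0, 0], [0.4, 0, 0, 0, 0, 0, 0]])

```text
time_s: 36.52
tcp_pos: [0.5931, 0.2664, 0.1908]
tcp_rot: [-0.283, 0.612, 0.693, 0.255]
wrist_force: [-0.5, 0.3, 0.4]
width: 0.396
```

```bash
python3 st.py s3 .1; python3 -c "
from h import *
shot('scene','pics/s22.png',(230,120,420,290),4)"
```

```text
t 36.52 p [0.5931 0.2664 0.1908] xh 97.3 yh 6.9 z [-0.08   0.701 -0.709] w 0.396 F [-0.5  0.3  0.4] q [ 0.3   0.79 -0.72  1.7  -0.44  0.74  0.21]
0.1 dp [-0.0792 -0.3016 -0.0777] rotvec [-1.5564 -0.1915  0.0027]
```

View pics/s22.png

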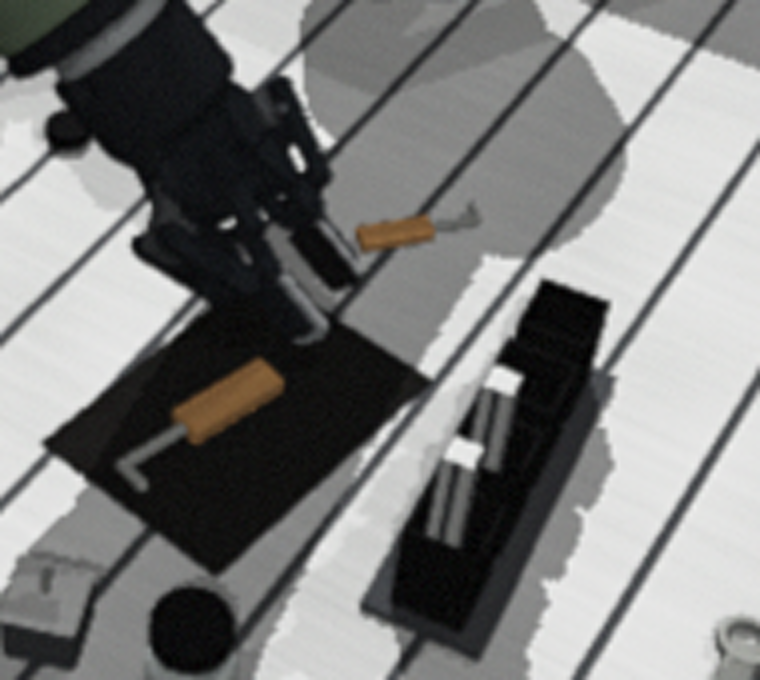

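Two struts are upright. Strut 3 next.

jog_arm(deltas=[[0.4, -0.006, -0.022, 0.01, -0.101, -0.013, 0], [0.4, -0.006, -0.022, 0, -0.101, -0.013, 0], [0.4, -0.006, -0.022, 0, -0.101, -0.013, 0], [0.4, -0.006, -0.022, 0, -0.101, -0.013, 0], [0.4, -0.006, -0.022, 0, -0.101, -0.013, 0], [0.4, -0.006, -0.022, 0, -0.101, -0.013, 0], [0.4, -0.006, -0.022, 0, -0.101, -0.013, 0], [0.4, -0.006, -0.022, 0, -0.101, -0.013, 0], [0.4, -0.006, -0.022, 0, -0.101, -0.013, 0], [0.4, -0.006, -0.022, 0, -0.101, -0.013, 0], [0.4, -0.006, -0.022, 0, -0.101, -0.013, 0], [0.4, -0.006, -0.022, -0.01, -0.101, -0.013, 0], [0.4, -0.006, -0.022, -0.02, -0.101, -0.013, 0], [0.4, 0, -0.015, -0.02, -0.101, -0.013, 0], [0.4, 0, 0, -0.02, -0.101, -0.013, 0], [0.4, 0, 0, 0, 0, 0, 0]])

```text
time_s: 38.58
tcp_pos: [0.505, -0.035, 0.1241]
tcp_rot: [0.288, 0.604, 0.699, -0.253]
wrist_force: [-0.3, 0.6, 0.6]
width: 0.4
```

```bash
python3 st.py s3 .1 .03 0
```

```text
t 38.58 p [ 0.505  -0.035   0.1241] xh 98.6 yh 8.2 z [ 0.097 -0.702 -0.706] w 0.4 F [-0.3  0.6  0.6] q [-0.57  0.69  0.11  2.04  0.86  0.94 -1.05]
0.1 dp [ 0.0089 -0.0002 -0.011 ] rotvec [ 0.0029 -0.006  -0.0122]
0.03 dp [ 0.0153 -0.0493 -0.0605] rotvec [ 0.0029 -0.006  -0.0122]
0.0 dp [ 0.0181 -0.0703 -0.0818] rotvec [ 0.0029 -0.006  -0.0122]
```

jog_arm(deltas=[[0.4, 0.009, 0, -0.011, 0.003, -0.006, -0.012], [0.4, 0.002, -0.016, -0.016, 0, 0, 0], [0.4, 0.002, -0.016, -0.016, 0, 0, 0], [0.4, 0.002, -0.014, -0.014, 0, 0, 0], [0.4, 0, 0, 0, 0, 0, 0]])

```text
time_s: 39.2
tcp_pos: [0.5242, -0.0832, 0.068]
tcp_rot: [0.285, 0.614, 0.693, -0.247]
wrist_force: [0.4, 0.1, 0.2]
width: 0.401
```

```bash
python3 st.py s3 .03 0; python3 -c "
from h import *
shot('wrist','pics/w9.png')"
```

```text
t 39.2 p [ 0.5242 -0.0832  0.068 ] xh 96.6 yh 7.1 z [ 0.092 -0.692 -0.716] w 0.401 F [0.4 0.1 0.2] q [-0.5   0.8   0.15  2.04  0.97  0.8  -1.12]
0.03 dp [-0.0038 -0.0011 -0.0044] rotvec [-0.0136  0.0067  0.0067]
0.0 dp [-0.0011 -0.0221 -0.0256] rotvec [-0.0136  0.0067  0.0067]
```

View pics/w9.png

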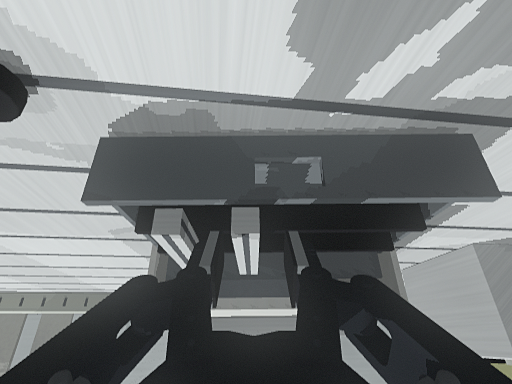

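jog_arm(deltas=[[0.4, -0.003, 0, -0.002, -0.013, 0.006, 0.006], [0.4, 0.001, -0.011, -0.012, 0, 0, 0], [0.4, 0.001, -0.01, -0.011, 0, 0, 0], [0.4, 0, 0, 0, 0, 0, 0], [0, 0, 0, 0, 0, 0, 0], [0, 0, 0, 0, 0, 0, 0], [0, 0, 0, 0, 0, 0, 0], [0, 0, 0, 0, 0, 0, 0], [0, 0, 0, 0, 0, 0, 0]])

```text
time_s: 40.38
tcp_pos: [0.5246, -0.1029, 0.0429]
tcp_rot: [0.288, 0.61, 0.695, -0.25]
wrist_force: [0.1, 0.2, -0.2]
width: 0.177
```

```bash
python3 st.py s3 0
```

```text
t 40.38 p [ 0.5246 -0.1029  0.0429] xh 97.4 yh 7.6 z [ 0.096 -0.698 -0.709] w 0.177 F [ 0.1  0.2 -0.2] q [-0.49  0.86  0.18  2.04  1.03  0.75 -1.17]
0.0 dp [-0.0015 -0.0024 -0.0006] rotvec [-0.0035  0.0034 -0.0015]
```

jog_arm(deltas=[[0, 0, 0, 0.04, 0, 0, 0], [0, 0, 0, 0.05, 0, 0, 0], [0, 0, 0, 0.05, 0, 0, 0], [0, -0.0035, 0.028, 0.04, 0.107, 0.014, 0], [0, -0.0035, 0.028, 0.02, 0.107, 0.014, 0], [0, -0.0035, 0.028, 0, 0.107, 0.014, 0], [0, -0.0035, 0.028, 0, 0.107, 0.014, 0], [0, -0.0035, 0.028, 0, 0.107, 0.014, 0], [0, -0.0035, 0.028, 0, 0.107, 0.014, 0], [0, -0.0035, 0.028, 0, 0.107, 0.014, 0], [0, -0.0035, 0.028, 0, 0.107, 0.014, 0], [0, -0.0035, 0.028, 0, 0.107, 0.014, 0], [0, -0.0035, 0.028, 0, 0.107, 0.014, 0], [0, -0.0035, 0.028, 0, 0.107, 0.014, 0], [0, -0.0035, 0.028, 0, 0.107, 0.014, 0], [0, -0.0035, 0.028, 0, 0.107, 0.014, 0], [0, -0.0035, 0.028, 0, 0.107, 0.014, 0], [0, 0, 0, 0, 0, 0, 0]])

```text
time_s: 42.62
tcp_pos: [0.4718, 0.2999, 0.2525]
tcp_rot: [-0.281, 0.612, 0.695, 0.253]
wrist_force: [0.6, -0.3, 0.0]
width: 0.177
```

```bash
python3 cup.py A .2
```

```text
t 42.62 p [0.4718 0.2999 0.2525] xh 97.5 yh 7.1 z [-0.08   0.695 -0.714] w 0.177 F [ 0.6 -0.3  0. ] q [ 0.15  0.49 -0.56  1.97 -0.8   0.73  0.4 ]
0.2 dp [ 0.001   0.0468 -0.0582] rotvec [ 0.0091  0.0093 -0.001 ]
```

jog_arm(deltas=[[0, 0, 0.02, -0.01, 0.009, 0.009, 0], [0, 0, 0.02, -0.02, 0, 0, 0], [0, 0, 0.006, -0.022, 0, 0, 0], [0, 0, 0, 0, 0, 0, 0]])

```text
time_s: 43.12
tcp_pos: [0.4724, 0.3478, 0.1991]
tcp_rot: [-0.283, 0.612, 0.694, 0.252]
wrist_force: [-0.6, 0.1, -0.1]
width: 0.176
```

```bash
python3 chk.py A pics/s23.png
```

```text
t 43.12 p [0.4724 0.3478 0.1991] xh 97.3 yh 7.1 z [-0.085  0.696 -0.713] w 0.176 F [-0.6  0.1 -0.1] q [ 0.07  0.61 -0.59  1.97 -0.85  0.58  0.44]
dp [ 0.0004 -0.0011 -0.0987] rotvec [ 0.0074  0.0035 -0.0023]
d [ 0.004 -0.007 -1.   ] G [0.4731 0.3422 0.2048] bottom [0.4734 0.3415 0.1128]
[array([375., 354.]), array([422., 166.]), array([359., 415.])]
```

View pics/s23.png

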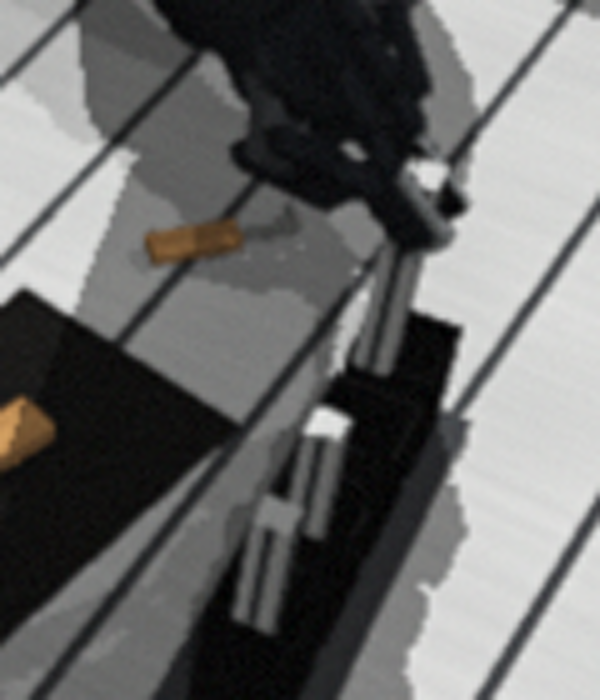

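The strut hangs vertical over cup A, with its bottom at crop (377,365). Lowering.

jog_arm(deltas=[[0, 0, -0.001, -0.018, 0.007, 0.003, 0], [0, 0, 0, -0.018, 0, 0, 0], [0, 0, 0, -0.018, 0, 0, 0], [0, 0, 0, -0.018, 0, 0, 0], [0, 0, 0, -0.016, 0, 0, 0], [0, 0, 0, 0, 0, 0, 0]])

```text
time_s: 43.92
tcp_pos: [0.4745, 0.3467, 0.1103]
tcp_rot: [-0.284, 0.611, 0.694, 0.255]
wrist_force: [-0.0, 0.1, -0.4]
width: 0.172
```

```bash
python3 cup.py A .104
```

```text
t 43.92 p [0.4745 0.3467 0.1103] xh 97.4 yh 7.1 z [-0.083  0.701 -0.709] w 0.172 F [-0.   0.1 -0.4] q [ 0.11  0.79 -0.64  2.   -0.89  0.41  0.61]
0.104 dp [-0.0017 -0.0001 -0.012 ] rotvec [ 0.0016  0.0064 -0.0016]
```

jog_arm(deltas=[[0, -0.001, 0, -0.006, 0, 0, 0], [0, 0, 0, -0.005, 0, 0, 0], [0, 0, 0, 0, 0, 0, 0], [0.4, 0, 0, 0, 0, 0, 0], [0.4, 0, 0, 0, 0, 0, 0], [0.4, 0, 0, 0, 0, 0, 0], [0.4, 0.001, -0.014, 0.014, 0, 0, 0], [0.4, 0.002, -0.02, 0.02, 0, 0, 0], [0.4, 0.003, -0.025, 0.025, 0, 0, 0], [0.4, 0.003, -0.025, 0.025, 0, 0, 0], [0.4, 0, 0, 0, 0, 0, 0]])

```text
time_s: 45.3
tcp_pos: [0.4828, 0.2609, 0.1868]
tcp_rot: [-0.284, 0.61, 0.694, 0.255]
wrist_force: [0.0, 0.6, -0.2]
width: 0.399
```

```bash
python3 st.py s4 .1; python3 -c "
from h import *
shot('scene','pics/s24.png',(230,120,420,290),4)"
```

```text
t 45.3 p [0.4828 0.2609 0.1868] xh 97.6 yh 7.1 z [-0.082  0.701 -0.709] w 0.399 F [ 0.   0.6 -0.2] q [ 0.23  0.62 -0.56  1.99 -0.8   0.67  0.55]
0.1 dp [-0.0131 -0.3035 -0.0738] rotvec [-1.5563 -0.1935 -0.0016]
```

View pics/s24.png

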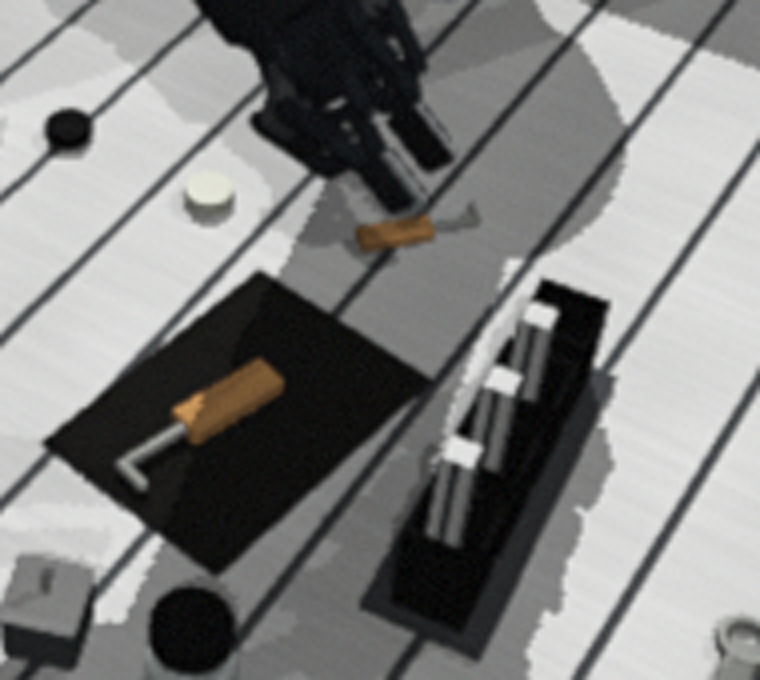

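Three are in. Strut 4 next.

jog_arm(deltas=[[0.4, -0.001, -0.022, 0.01, -0.101, -0.013, 0], [0.4, -0.001, -0.022, 0, -0.101, -0.013, 0], [0.4, -0.001, -0.022, 0, -0.101, -0.013, 0], [0.4, -0.001, -0.022, 0, -0.101, -0.013, 0], [0.4, -0.001, -0.022, 0, -0.101, -0.013, 0], [0.4, -0.001, -0.022, 0, -0.101, -0.013, 0], [0.4, -0.001, -0.022, 0, -0.101, -0.013, 0], [0.4, -0.001, -0.022, 0, -0.101, -0.013, 0], [0.4, -0.001, -0.022, 0, -0.101, -0.013, 0], [0.4, 0, -0.022, 0, -0.101, -0.013, 0], [0.4, 0, -0.022, 0, -0.101, -0.013, 0], [0.4, 0, -0.022, -0.01, -0.101, -0.013, 0], [0.4, 0, -0.022, -0.02, -0.101, -0.013, 0], [0.4, 0, -0.015, -0.02, -0.101, -0.013, 0], [0.4, 0, 0, -0.02, -0.101, -0.013, 0], [0.4, 0, 0, 0, 0, 0, 0]])

```text
time_s: 47.35
tcp_pos: [0.467, -0.0319, 0.1122]
tcp_rot: [0.283, 0.598, 0.705, -0.256]
wrist_force: [-0.6, -0.4, -0.2]
width: 0.399
```

```bash
python3 st.py s4 .1 .03 0
```

```text
t 47.35 p [ 0.467  -0.0319  0.1122] xh 100.1 yh 8.9 z [ 0.093 -0.699 -0.709] w 0.399 F [-0.6 -0.4 -0.2] q [-0.78  0.72  0.33  2.14  0.76  0.79 -1.  ]
0.1 dp [ 0.0027 -0.0107  0.0009] rotvec [-0.0002 -0.0223 -0.0241]
0.03 dp [ 0.0092 -0.0598 -0.0486] rotvec [-0.0002 -0.0223 -0.0241]
0.0 dp [ 0.012  -0.0808 -0.0698] rotvec [-0.0002 -0.0223 -0.0241]
```

jog_arm(deltas=[[0.4, 0.002, -0.011, 0, 0, -0.022, -0.024], [0.4, 0.002, -0.016, -0.016, 0, 0, 0], [0.4, 0.002, -0.016, -0.016, 0, 0, 0], [0.4, 0.002, -0.014, -0.014, 0, 0, 0], [0.4, 0, 0, 0, 0, 0, 0]])

```text
time_s: 47.98
tcp_pos: [0.4762, -0.0934, 0.0693]
tcp_rot: [0.285, 0.616, 0.692, -0.246]
wrist_force: [-0.1, -0.1, 0.5]
width: 0.399
```

```bash
python3 st.py s4 .03 0; python3 -c "
from h import *
shot('wrist','pics/w10.png')"
```

```text
t 47.98 p [ 0.4762 -0.0934  0.0693] xh 96.3 yh 6.9 z [ 0.092 -0.692 -0.716] w 0.399 F [-0.1 -0.1  0.5] q [-0.7   0.82  0.4   2.17  0.88  0.6  -1.1 ]
0.03 dp [-0.0001  0.0017 -0.0058] rotvec [-0.0144  0.0089  0.0102]
0.0 dp [ 0.0027 -0.0194 -0.027 ] rotvec [-0.0144  0.0089  0.0102]
```

View pics/w10.png

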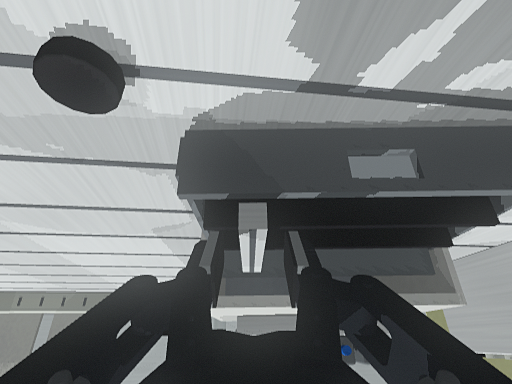

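The last strut is centred at (253,235).

jog_arm(deltas=[[0.4, 0.001, 0, -0.004, -0.014, 0.009, 0.01], [0.4, 0.001, -0.01, -0.012, 0, 0, 0], [0.4, 0.001, -0.009, -0.011, 0, 0, 0], [0.4, 0, 0, 0, 0, 0, 0], [0, 0, 0, 0, 0, 0, 0], [0, 0, 0, 0, 0, 0, 0], [0, 0, 0, 0, 0, 0, 0], [0, 0, 0, 0, 0, 0, 0], [0, 0, 0, 0, 0, 0, 0]])

```text
time_s: 49.15
tcp_pos: [0.4806, -0.1113, 0.0421]
tcp_rot: [0.288, 0.609, 0.695, -0.25]
wrist_force: [0.5, -0.6, -1.1]
width: 0.172
```

```bash
python3 st.py s4 0
```

```text
t 49.15 p [ 0.4806 -0.1113  0.0421] xh 97.4 yh 7.6 z [ 0.095 -0.698 -0.709] w 0.172 F [ 0.5 -0.6 -1.1] q [-0.69  0.9   0.43  2.17  0.94  0.53 -1.16]
0.0 dp [-0.0017 -0.0014  0.0002] rotvec [-0.0036  0.0025 -0.0018]
```

jog_arm(deltas=[[0, 0, 0, 0.04, 0, 0, 0], [0, 0, 0, 0.05, 0, 0, 0], [0, 0, 0, 0.05, 0, 0, 0], [0, -0.004, 0.028, 0.04, 0.107, 0.014, 0], [0, -0.004, 0.028, 0.02, 0.107, 0.014, 0], [0, -0.004, 0.028, 0, 0.107, 0.014, 0], [0, -0.004, 0.028, 0, 0.107, 0.014, 0], [0, -0.004, 0.028, 0, 0.107, 0.014, 0], [0, -0.004, 0.028, 0, 0.107, 0.014, 0], [0, -0.004, 0.028, 0, 0.107, 0.014, 0], [0, -0.004, 0.028, 0, 0.107, 0.014, 0], [0, -0.004, 0.028, 0, 0.107, 0.014, 0], [0, -0.004, 0.028, 0, 0.107, 0.014, 0], [0, -0.004, 0.028, 0, 0.107, 0.014, 0], [0, -0.004, 0.028, 0, 0.107, 0.014, 0], [0, -0.004, 0.028, 0, 0.107, 0.014, 0], [0, -0.004, 0.028, 0, 0.107, 0.014, 0], [0, 0, 0, 0, 0, 0, 0]])

```text
time_s: 51.4
tcp_pos: [0.4201, 0.291, 0.2514]
tcp_rot: [-0.282, 0.611, 0.695, 0.254]
wrist_force: [0.0, -0.6, -0.6]
width: 0.174
```

```bash
python3 cup.py D .2
```

```text
t 51.4 p [0.4201 0.291  0.2514] xh 97.6 yh 7.1 z [-0.081  0.697 -0.713] w 0.174 F [ 0.  -0.6 -0.6] q [-0.11  0.38 -0.22  2.11 -1.05  0.81  0.63]
0.2 dp [-0.0028  0.0496 -0.057 ] rotvec [ 0.0068  0.0088 -0.0019]
```

jog_arm(deltas=[[0, -0.001, 0.02, -0.01, 0.007, 0.009, 0], [0, -0.001, 0.02, -0.02, 0, 0, 0], [0, 0, 0.008, -0.02, 0, 0, 0], [0, 0, 0, 0, 0, 0, 0]])

```text
time_s: 51.9
tcp_pos: [0.4185, 0.3408, 0.2]
tcp_rot: [-0.284, 0.612, 0.694, 0.251]
wrist_force: [0.8, 0.7, -0.4]
width: 0.177
```

```bash
python3 chk.py D pics/s25.png
```

```text
t 51.9 p [0.4185 0.3408 0.2   ] xh 97.3 yh 7.2 z [-0.087  0.697 -0.712] w 0.177 F [ 0.8  0.7 -0.4] q [-0.17  0.49 -0.29  2.12 -1.17  0.66  0.72]
dp [-0.0012 -0.0002 -0.0997] rotvec [ 0.0069  0.0025 -0.0032]
d [ 0.003 -0.007 -1.   ] G [0.4192 0.3353 0.2057] bottom [0.4194 0.3346 0.1137]
[array([414., 274.]), array([463.,  87.]), array([401., 336.])]
```

View pics/s25.png

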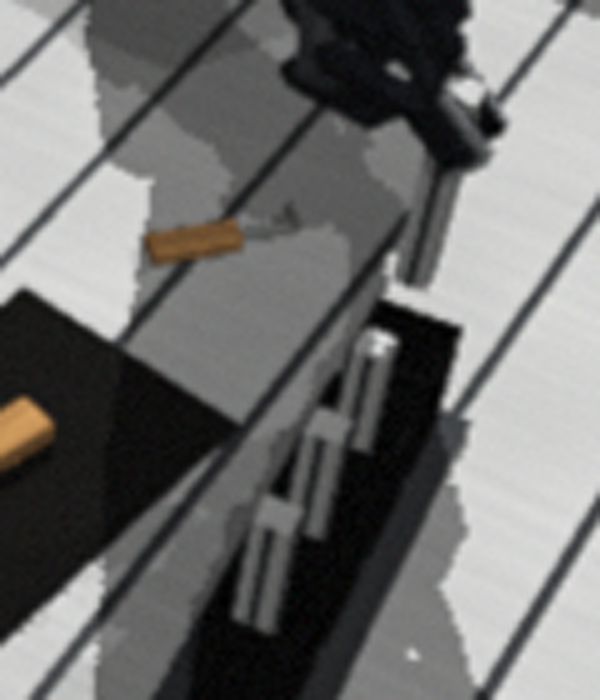

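Joint 5 is getting near its limit at -1.17. I'll turn the tool about vertical towards radial before lowering; the strut fits the cup at any yaw.

jog_arm(deltas=[[0, 0, 0, 0, 0, 0, -0.14], [0, 0, 0, 0, 0, 0, -0.14], [0, 0, 0, 0, 0, 0, -0.12], [0, 0, 0, 0, 0, 0, 0]])

```text
time_s: 52.45
tcp_pos: [0.4227, 0.3393, 0.2031]
tcp_rot: [-0.241, 0.714, 0.592, 0.286]
wrist_force: [1.3, -0.8, -0.5]
width: 0.175
```

```bash
python3 -c "
from cup import *
rep(); goto(*cpose('D',.106,45,-16.5))"
```

```text
t 52.45 p [0.4227 0.3393 0.2031] xh 79.1 yh -10.5 z [ 0.123  0.684 -0.72 ] w 0.175 F [ 1.3 -0.8 -0.5] q [ 0.27  0.55 -0.92  2.23 -1.26  0.17  0.57]
dp [-0.003   0.0011 -0.1027] rotvec [ 0.0159 -0.0098 -0.1042]
```

That pushed joints 5 and 6 to their range ends, so I'm undoing it. I'll go up and out over cup B to get a better arm configuration.

jog_arm(deltas=[[0, 0.01, -0.01, 0.02, 0, 0, 0.1], [0, 0.02, -0.02, 0.02, 0, 0, 0.1], [0, 0.02, -0.02, 0.01, 0, 0, 0.1], [0, 0.02, -0.01, 0, 0, 0, 0], [0, 0, 0, 0, 0, 0, 0]])

```text
time_s: 53.08
tcp_pos: [0.4982, 0.2744, 0.2501]
tcp_rot: [-0.27, 0.622, 0.692, 0.248]
wrist_force: [-0.5, -0.3, -0.8]
width: 0.176
```

```bash
python3 -c "
from cup import *
rep()"
```

```text
t 53.08 p [0.4982 0.2744 0.2501] xh 96.4 yh 6.0 z [-0.066  0.679 -0.732] w 0.176 F [-0.5 -0.3 -0.8] q [ 0.13  0.5  -0.48  1.92 -0.77  0.78  0.39]
```

jog_arm(deltas=[[0, 0, 0, 0, 0, 0, -0.12], [0, 0, 0, 0, 0, 0, -0.12], [0, 0, 0, 0, 0, 0, -0.12], [0, 0, 0, 0, 0, 0, -0.12], [0, 0, 0, 0, 0, 0, -0.12], [0, 0, 0, 0, 0, 0, 0]])

```text
time_s: 53.82
tcp_pos: [0.4974, 0.2719, 0.2503]
tcp_rot: [-0.175, 0.802, 0.476, 0.316]
wrist_force: [0.2, -0.6, -1.4]
width: 0.174
```

```bash
python3 -c "
from cup import *
rep()"
```

```text
t 53.83 p [0.4974 0.2719 0.2503] xh 62.0 yh -29.0 z [ 0.34   0.582 -0.739] w 0.174 F [ 0.2 -0.6 -1.4] q [ 0.27  0.37 -0.77  2.2  -1.26  0.18  0.32]
```

Outward is the wrong direction because joint 6 drops. Trying the other yaw sense.

jog_arm(deltas=[[0, 0, 0, 0, 0, 0, 0.15], [0, 0, 0, 0, 0, 0, 0.15], [0, 0, 0, 0, 0, 0, 0.15], [0, 0, 0, 0, 0, 0, 0.15], [0, 0, 0, 0, 0, 0, 0.15], [0, 0, 0, 0, 0, 0, 0.15], [0, 0, 0, 0, 0, 0, 0.1], [0, 0, 0, 0, 0, 0, 0]])

```text
time_s: 54.82
tcp_pos: [0.4993, 0.2611, 0.2486]
tcp_rot: [-0.307, 0.465, 0.811, 0.179]
wrist_force: [-0.2, -0.4, -0.9]
width: 0.177
```

```bash
python3 -c "
from cup import *
rep(); goto(*cpose('D',.2,45,28))"
```

```text
t 54.83 p [0.4993 0.2611 0.2486] xh 120.5 yh 30.2 z [-0.331  0.575 -0.748] w 0.177 F [-0.2 -0.4 -0.9] q [ 0.12  0.62 -0.51  1.69 -0.48  1.1   0.46]
dp [-0.084   0.0789 -0.0543] rotvec [ 0.0501  0.0333 -0.0388]
```

Healthy joints here (q5 -0.48, q6 1.10). I'll go to cup D with the jaw heading near 18°.

jog_arm(deltas=[[0, -0.02, 0.015, 0, 0.025, 0.015, -0.05], [0, -0.02, 0.015, 0, 0.025, 0.015, -0.05], [0, -0.02, 0.02, 0, 0, 0, -0.05], [0, -0.02, 0.02, -0.01, 0, 0, -0.05], [0, 0, 0.005, -0.02, 0, 0, 0], [0, 0, 0, 0, 0, 0, 0]])

```text
time_s: 55.58
tcp_pos: [0.4171, 0.3321, 0.2164]
tcp_rot: [-0.307, 0.549, 0.745, 0.22]
wrist_force: [0.2, 0.7, -0.2]
width: 0.172
```

```bash
python3 -c "
from cup import *
rep(); goto(*cpose('D',.2,45,18))"
```

```text
t 55.58 p [0.4171 0.3321 0.2164] xh 106.9 yh 17.4 z [-0.216  0.666 -0.714] w 0.172 F [ 0.2  0.7 -0.2] q [ 0.1   0.56 -0.62  2.   -0.74  0.71  0.46]
dp [-0.0008  0.0082 -0.0221] rotvec [ 0.012 -0.006  0.01 ]
```

jog_arm(deltas=[[0, -0.001, 0.008, -0.015, 0.012, -0.006, 0.01], [0, 0, 0, -0.015, 0, 0, 0], [0, 0, 0, 0, 0, 0, 0]])

```text
time_s: 55.95
tcp_pos: [0.4176, 0.3382, 0.1865]
tcp_rot: [-0.308, 0.545, 0.746, 0.225]
wrist_force: [0.1, -0.3, 0.5]
width: 0.172
```

```bash
sed -i 's/cpose(n,.106)/cpose(n,.106,45,float(sys.argv[3]))/' chk.py; python3 chk.py D pics/s26.png 18
```

```text
t 55.95 p [0.4176 0.3382 0.1865] xh 107.7 yh 17.7 z [-0.215  0.672 -0.709] w 0.172 F [ 0.1 -0.3  0.5] q [ 0.1   0.62 -0.63  2.01 -0.75  0.65  0.51]
dp [-0.0013  0.0022 -0.0862] rotvec [0.0026 0.0001 0.0047]
d [ 0.    -0.003 -1.   ] G [0.4193 0.3328 0.1922] bottom [0.4193 0.3326 0.1002]
[array([405., 293.]), array([452., 109.]), array([401., 336.])]
```

View pics/s26.png

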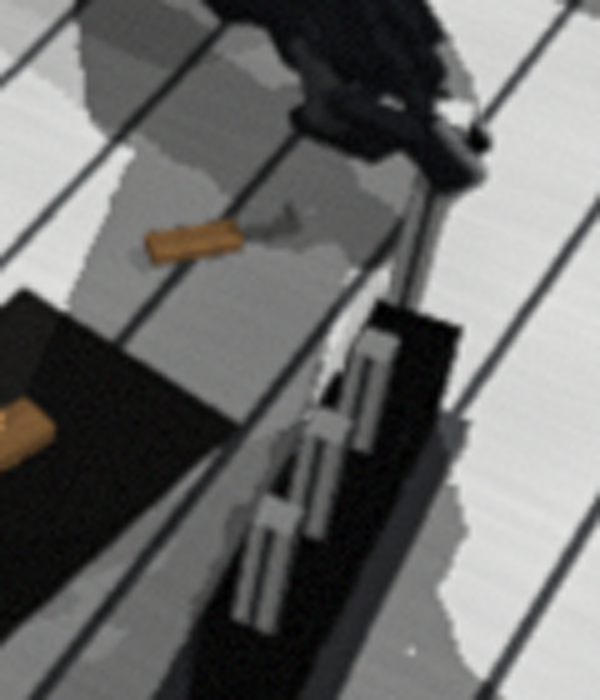

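jog_arm(deltas=[[0, -0.001, 0.002, -0.012, 0.003, 0, 0.004], [0, 0, 0, -0.016, 0, 0, 0], [0, 0, 0, -0.016, 0, 0, 0], [0, 0, 0, -0.016, 0, 0, 0], [0, 0, 0, -0.014, 0, 0, 0], [0, 0, 0, 0, 0, 0, 0]])

```text
time_s: 56.75
tcp_pos: [0.4169, 0.34, 0.1077]
tcp_rot: [-0.309, 0.544, 0.747, 0.225]
wrist_force: [0.2, 0.5, -0.1]
width: 0.174
```

```bash
python3 chk.py D pics/s27.png 18
```

```text
t 56.75 p [0.4169 0.34   0.1077] xh 107.9 yh 17.9 z [-0.217  0.673 -0.707] w 0.174 F [ 0.2  0.5 -0.1] q [ 0.11  0.79 -0.65  2.03 -0.76  0.5   0.63]
dp [-0.0006  0.0004 -0.0074] rotvec [-0.0004  0.0001  0.0018]
d [ 0.  0. -1.] G [0.4186 0.3346 0.1134] bottom [0.4186 0.3346 0.0214]
[array([381., 409.]), array([422., 245.]), array([401., 336.])]
```

View pics/s27.png

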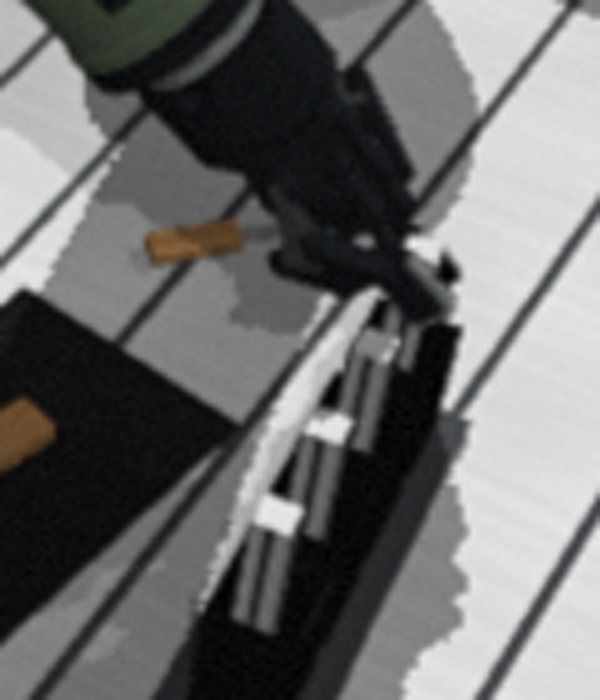

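It's inside cup D. Going down the last bit, then a narrow release.

jog_arm(deltas=[[0, 0, 0, -0.009, 0, 0, 0], [0, 0, 0, 0, 0, 0, 0], [0.28, 0, 0, 0, 0, 0, 0], [0.28, 0, 0, 0, 0, 0, 0], [0.28, 0, 0, 0, 0, 0, 0], [0.28, 0.002, -0.008, 0.009, 0, 0, 0], [0.28, 0.006, -0.019, 0.02, 0, 0, 0], [0.28, 0.006, -0.024, 0.025, 0, 0, 0], [0.28, 0.006, -0.024, 0.025, 0, 0, 0], [0.28, 0, 0, 0, 0, 0, 0]])

```text
time_s: 58.05
tcp_pos: [0.4384, 0.2611, 0.1837]
tcp_rot: [-0.308, 0.543, 0.747, 0.226]
wrist_force: [0.3, 0.3, -0.2]
width: 0.278
```

```bash
python3 -c "
from h import *
rep()
shot('scene','pics/s28.png',(100,80,420,290),2.5);shot('wrist','pics/w11.png')"
```

```text
t 58.05 p [0.4384 0.2611 0.1837] xh 108.1 yh 17.9 z [-0.214  0.673 -0.708] w 0.278 F [ 0.3  0.3 -0.2] q [ 0.22  0.63 -0.59  2.   -0.69  0.76  0.59]
```

View pics/s28.png

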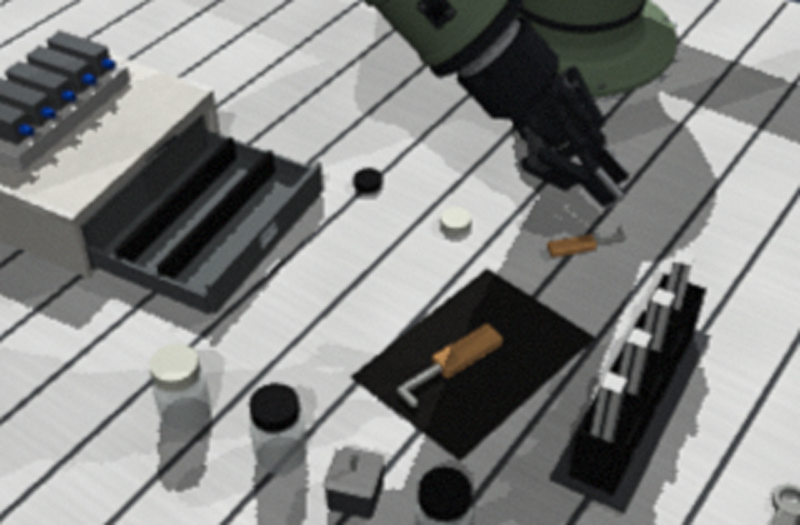

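View pics/w11.png

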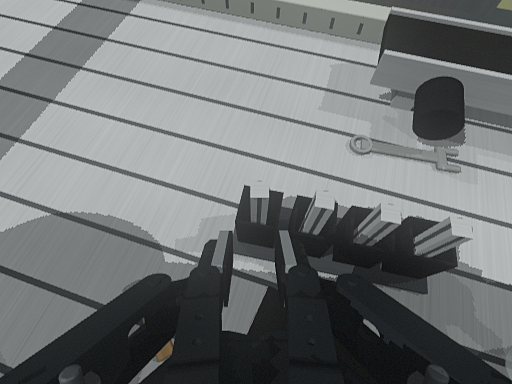

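All four struts are upright and the tray is empty. Next I push the tray home with shut fingers.

```bash
python3 -c "
from h import *
goto((.54,.02,.15),down(7))
T=cam('top');S=cam('scene'); print('black puck',onz(T,300,235,.012),onz(S,247,153,.012))"
```

```text
dp [ 0.1031 -0.2428 -0.0324] rotvec [-0.7685 -0.1689 -0.183 ]
black puck [ 0.39286586 -0.03800432  0.012     ] [ 0.40171238 -0.03357866  0.012     ]
```

jog_arm(deltas=[[0.2, 0.01, -0.02, 0.02, -0.077, -0.017, -0.018], [0.1, 0.01, -0.024, 0, -0.077, -0.017, -0.018], [0, 0.01, -0.024, 0, -0.077, -0.017, -0.018], [0, 0.01, -0.024, 0, -0.077, -0.017, -0.018], [0, 0.01, -0.024, 0, -0.077, -0.017, -0.018], [0, 0.01, -0.024, 0, -0.077, -0.017, -0.018], [0, 0.01, -0.024, 0, -0.077, -0.017, -0.018], [0, 0.01, -0.024, 0, -0.077, -0.017, -0.018], [0, 0.01, -0.024, 0, -0.077, -0.017, -0.018], [0, 0.01, -0.024, -0.02, -0.077, -0.017, -0.018], [0, 0, 0, -0.02, 0, 0, 0], [0, 0, 0, 0, 0, 0, 0]])

```text
time_s: 59.65
tcp_pos: [0.533, 0.0291, 0.1541]
tcp_rot: [0.003, 0.659, 0.752, -0.012]
wrist_force: [-0.3, 0.3, 0.6]
width: -0.001
```

```bash
python3 -c "
from h import *
rep(); goto((.542,-.01,.028),down(7))"
```

```text
t 59.65 p [0.533  0.0291 0.1541] xh 97.5 yh 7.5 z [-0.012 -0.022 -1.   ] w -0.001 F [-0.3  0.3  0.6] q [-0.14  0.5  -0.05  1.91  0.06  0.75 -0.1 ]
dp [ 0.009  -0.0391 -0.1261] rotvec [ 0.0221 -0.0125 -0.0083]
```

jog_arm(deltas=[[0, 0.006, 0, -0.035, 0.022, -0.012, -0.008], [0, 0.002, -0.005, -0.035, 0, 0, 0], [0, 0, -0.005, -0.035, 0, 0, 0], [0, 0, -0.005, -0.02, 0, 0, 0], [0, 0, 0, 0, 0, 0, 0]])

```text
time_s: 60.28
tcp_pos: [0.5417, 0.0172, 0.0273]
tcp_rot: [-0.001, 0.661, 0.75, 0.002]
wrist_force: [0.1, 0.2, 0.3]
width: 0.0
```

```bash
python3 -c "
from h import *
rep(); goto((.5385,-.04,.028),down(7)); goto((.5555,-.183,.028),down(7))
shot('scene','pics/s29.png',(120,80,290,210),4)"
```

```text
t 60.27 p [0.5417 0.0172 0.0273] xh 97.2 yh 7.2 z [ 0.001  0.004 -1.   ] w 0.0 F [0.1 0.2 0.3] q [-0.1   0.72 -0.05  1.95  0.07  0.47 -0.07]
dp [-0.0032 -0.0572  0.0007] rotvec [-0.0039  0.0006 -0.0042]
dp [ 0.0138 -0.2002  0.0007] rotvec [-0.0039  0.0006 -0.0042]
```

View pics/s29.png

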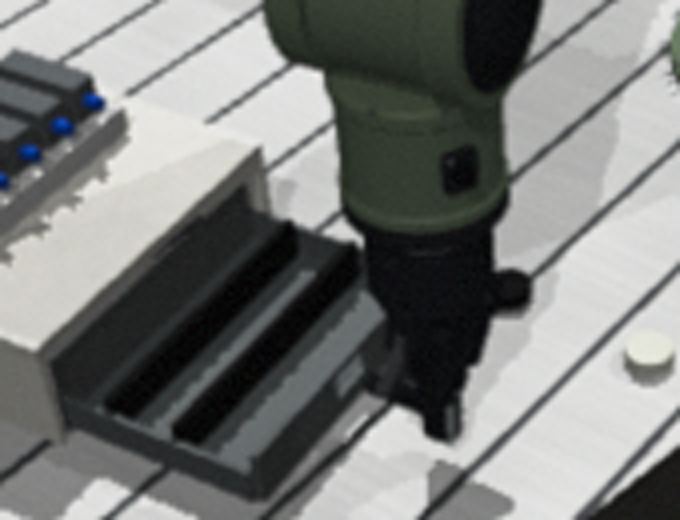

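The gripper body would pass only about 6 mm above the station roof, so I'm raising the tool to about 0.038 before pushing.

jog_arm(deltas=[[0, -0.001, -0.015, 0.01, -0.004, 0, -0.004], [0, 0, -0.02, 0, 0, 0, 0], [0, 0.001, -0.02, 0, 0, 0, 0], [0, 0.002, -0.02, 0, 0, 0, 0], [0, 0.002, -0.02, 0, 0, 0, 0], [0, 0.002, -0.02, 0, 0, 0, 0], [0, 0, 0, 0, 0, 0, 0]])

```text
time_s: 61.2
tcp_pos: [0.5512, -0.1041, 0.0505]
tcp_rot: [0.005, 0.663, 0.749, 0.004]
wrist_force: [0.2, 0.8, 0.0]
width: -0.001
```

```bash
python3 -c "
from h import *
rep(); goto((.5555,-.183,.038),down(7))
shot('scene','pics/s30.png',(90,70,260,200),4)"
```

```text
t 61.2 p [ 0.5512 -0.1041  0.0505] xh 97.0 yh 7.0 z [ 0.013 -0.001 -1.   ] w -0.001 F [0.2 0.8 0. ] q [ 0.13  0.69 -0.07  1.91  0.09  0.53  0.12]
dp [ 0.0043 -0.0789 -0.0125] rotvec [0.0011 0.0131 0.0005]
```

View pics/s30.png

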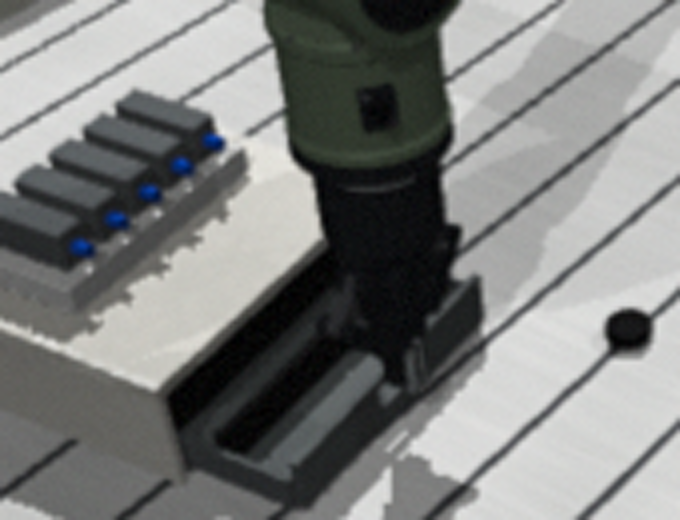

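The tray is moving in, but z drifted up, so I'm correcting that before going on.

jog_arm(deltas=[[0, 0, 0.005, -0.006, 0, 0.013, 0], [0, 0, 0, -0.008, 0, 0, 0], [0, 0.001, -0.018, -0.002, 0, 0, 0], [0, 0.001, -0.018, -0.002, 0, 0, 0], [0, 0.001, -0.018, -0.002, 0, 0, 0], [0, 0, 0, 0, 0, 0, 0]])

```text
time_s: 62.0
tcp_pos: [0.5547, -0.1533, 0.0297]
tcp_rot: [-0.0, 0.662, 0.75, -0.0]
wrist_force: [0.6, -1.0, 0.2]
width: -0.002
```

```bash
python3 -c "
from h import *
rep(); goto((.5555,-.183,.038),down(7))"
```

```text
t 62.0 p [ 0.5547 -0.1533  0.0297] xh 97.2 yh 7.2 z [-0.  0. -1.] w -0.002 F [ 0.6 -1.   0.2] q [ 0.22  0.75 -0.08  1.86  0.11  0.54  0.2 ]
dp [ 0.0008 -0.0297  0.0083] rotvec [-0.     -0.0001 -0.003 ]
```

jog_arm(deltas=[[0, 0, 0.003, 0.008, 0, 0, 0], [0, 0, -0.012, 0, 0, 0, 0], [0, 0, -0.01, 0, 0, 0, 0], [0, 0, -0.005, 0, 0, 0, 0], [0, 0, 0, 0, 0, 0, 0]])

```text
time_s: 62.62
tcp_pos: [0.555, -0.1783, 0.0386]
tcp_rot: [0.0, 0.661, 0.75, 0.0]
wrist_force: [-0.5, 0.4, 0.1]
width: -0.001
```

```bash
python3 -c "
from h import *
rep(); goto((.5555,-.183,.038),down(7))"
```

```text
t 62.62 p [ 0.555  -0.1783  0.0386] xh 97.2 yh 7.2 z [ 0.001  0.    -1.   ] w -0.001 F [-0.5  0.4  0.1] q [ 0.27  0.74 -0.09  1.84  0.11  0.57  0.24]
dp [ 0.0005 -0.0047 -0.0006] rotvec [-0.0005  0.0007 -0.0035]
```

Small steps now, until it stops.

jog_arm(deltas=[[0, 0, -0.004, 0, 0, 0, 0], [0, 0, -0.004, 0, 0, 0, 0]])

```text
time_s: 62.88
tcp_pos: [0.5551, -0.186, 0.0386]
tcp_rot: [-0.0, 0.661, 0.75, 0.001]
wrist_force: [1.5, 1.9, -0.1]
width: 0.001
```

jog_arm(deltas=[[0, 0, -0.004, 0, 0, 0, 0], [0, 0, -0.004, 0, 0, 0, 0]])

```text
time_s: 63.12
tcp_pos: [0.5551, -0.1868, 0.0384]
tcp_rot: [-0.004, 0.659, 0.752, 0.003]
wrist_force: [-4.7, 27.9, 14.5]
width: 0.0
```

jog_arm(deltas=[[0, 0, -0.004, 0, 0, 0, 0], [0, 0, -0.004, 0, 0, 0, 0]])

```text
time_s: 63.38
tcp_pos: [0.555, -0.1868, 0.0386]
tcp_rot: [-0.008, 0.657, 0.754, 0.005]
wrist_force: [-4.3, 24.4, 12.5]
width: -0.001
```

It stopped hard with 25 to 28 N at y = -0.187, which is the home stop. Backing off and up, then a final check.

jog_arm(deltas=[[0, -0.001, 0.02, 0, 0, 0, 0], [0, -0.002, 0.03, 0.01, 0, 0, 0], [0, -0.003, 0.03, 0.04, 0, 0, 0], [0, -0.02, 0.02, 0.05, 0, 0, 0], [0, -0.03, 0, 0.05, 0, 0, 0], [0, -0.03, -0.03, 0.03, 0, 0, 0], [0, -0.03, -0.04, 0.02, 0, 0, 0], [0, -0.03, -0.04, 0, 0, 0, 0], [0, 0, -0.04, 0, 0, 0, 0], [0, 0, -0.04, 0, 0, 0, 0], [0, 0, 0, 0, 0, 0, 0], [0, 0, 0, 0, 0, 0, 0]])

```text
time_s: 64.88
tcp_pos: [0.4008, -0.2746, 0.2442]
tcp_rot: [-0.006, 0.655, 0.755, 0.004]
wrist_force: [0.8, 0.7, 0.5]
width: -0.001
```

```bash
python3 - <<'E'
from h import *
rep(); S,im=shot('scene','pics/sf.png'); cv2.imwrite('pics/sf.png',im[:,:,::-1]); T,im2=shot('top','pics/tf.png')
crop(im,70,80,200,200,5,'pics/sfb.png'); crop(im2,150,100,300,270,4,'pics/tfa.png'); crop(im,230,120,420,290,4,'pics/sfc.png')
for nm,i,c,(x0,y0,x1,y1) in (('top',im2,T,(200,160,250,225)),('scene',im,S,(240,190,335,260))):
    m=cv2.inRange(cv2.cvtColor(i,cv2.COLOR_RGB2HSV),(5,90,50),(20,255,255)); z=np.zeros_like(m); z[y0:y1,x0:x1]=m[y0:y1,x0:x1]
    mm=cv2.moments(z,True); print(nm,'hook',onz(c,mm['m10']/mm['m00'],mm['m01']/mm['m00'],.013))
E
```

```text
t 64.88 p [ 0.4008 -0.2746  0.2442] xh 98.1 yh 8.1 z [-0.005  0.014 -1.   ] w -0.001 F [0.8 0.7 0.5] q [ 0.52  0.31 -0.04  1.94  0.    0.9   0.62]
top hook [0.54073375 0.18808803 0.013     ]
scene hook [0.54202463 0.18918621 0.013     ]
```

View pics/sfb.png

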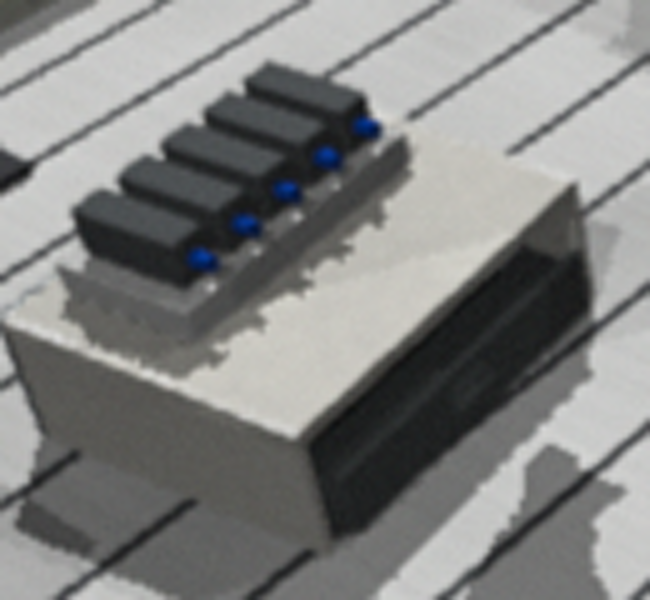

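View pics/tfa.png

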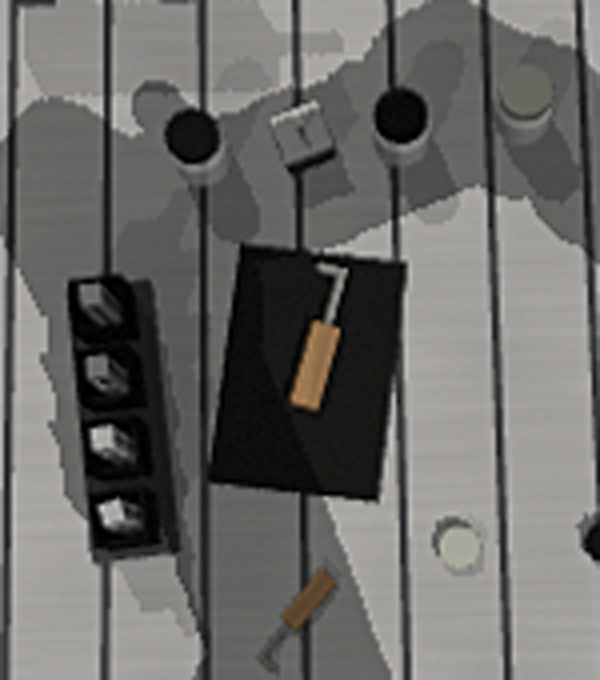

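View pics/sfc.png

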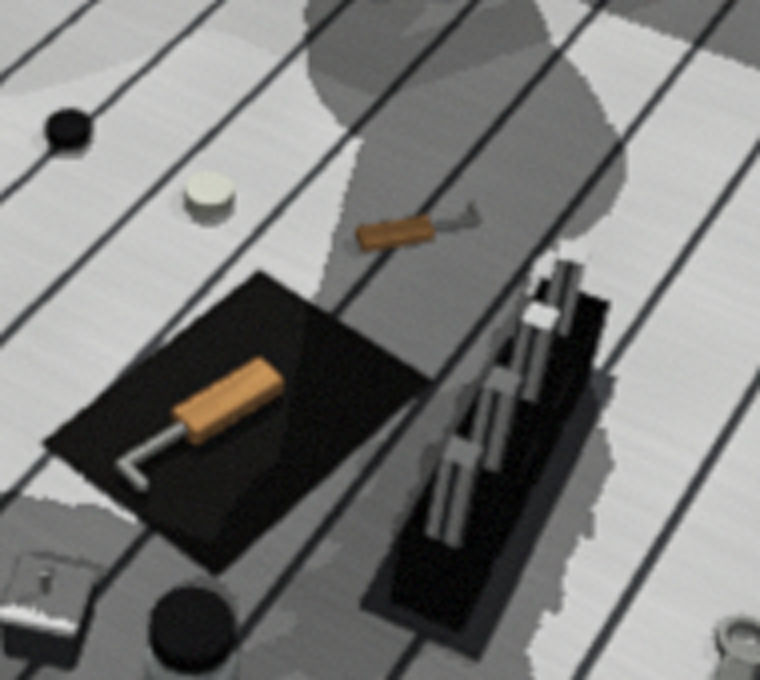

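The panel looks exactly as it did at the start, the four struts stand one to a cup, and the hook lies flat about 5 mm from the mat centre. The bystanders are where they were. Handing in.

```bash
python3 -c "
from plant import job
print(job.sign_off())"
```

```text
the job is handed in; nothing more can be done
None
```

The job is done and handed in at about 65 s of the 208 s limit; the sign-off reported no verdict. I hooked the tray out to its stop and laid the hook back on the mat. I then stood all four struts in the cups, one to a cup, and pushed the tray home with shut fingers.

Last checks before handing in:
- **Tray:** it stopped hard at 25–28 N, and the panel looks the same in the picture as at the start.
- **Struts:** all four are upright, one in each cup.
- **Hook:** it lies flat, with its handle measured about 5 mm from the mat centre in both views.
- **Bystanders:** the jars, pucks and motor look unmoved in the last crops. The spanner I only saw in part there.
- **Robot:** the arm was clear of everything.

Two things did not go as planned and were mended along the way:
- **First approach to the hole:** the hook drifted about 8 mm high and just touched the panel, so I backed off and redid it.
- **Last strut:** my first wrist turn over its cup ran joint 5 to the end of its range and joint 6 almost there, so I placed it with a different turn.

No check disagreed at the end.

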